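# Pour the palm nuts and push the feed bowl home in the bird cage

## Task

Get the bird's feed ready: pour all seven palm nuts from the bamboo cup into the white enamel bowl standing in front of the cage's feed hatch, then push the bowl along the feed board, between the converging bamboo guides and under the cage's front bar, until it is fully home against the end stop. Stand the empty cup upright on the bench top itself (not on the feed board), and leave the tin, coconut shell, stone, pliers and bamboo offcut where they are.

Things in the scene. Friction and masses are not known exactly. Their poses are not given: they have to be found in the camera images.
- cup_mid (a point): Yellow bamboo cup, a straight round tube closed below: outside diameter 66 mm, height 90 mm, wall 4 mm, floor 6 mm thick, 0.11 kg empty, open on top, no handle. It starts upright on the bench, holding seven loose nuts (they fill its lower 65 mm or so). The point is its centre, half-way up (45 mm above its underside); z is its axis, towards the mouth.
- bowl_mid (a point): White enamel feed bowl with a blue rim: 112 mm across the rim (108 mm near the foot), 48 mm high, wall 3 mm, floor 5 mm, about 0.3 kg. It starts on the feed board in front of the hatch, 95 to 130 mm out from the hatch's front plane and up to 40 mm off the centre line. The point is its centre, half-way up (24 mm above its underside); z is up.
- cage: Fixed bird cage of bamboo poles and wire mesh, 360 mm wide, 250 mm deep, 244 mm high, with a feed hatch low in its front. Origin: on the bench top (z = 0), middle of the hatch, in the cage's front plane; x points into the cage, y to its left, z up. A brown feed board 10 mm thick lies through the hatch, x = -200 to +250 mm, y = +-135 mm; the bowl slides on it.
- guide_mouth (a point): Middle of the mouth of the converging guides, on top of the feed board, 85 mm in front of the hatch; axes as the cage's. The guides are fixed bamboos of 22 mm diameter, tops 32 mm above the bench: clear gap between them 206 mm here, narrowing evenly to 117 mm at 10 mm inside the front plane, then parallel up to the end stop.
- bowl_home (a point): Where the bowl's centre is when it is fully home: 56 mm inside the front plane on the centre line, 34 mm above the bench; axes as the cage's. The end stop is a cross bamboo, near face 56 mm farther in. The bowl's near wall is then level with the cage's front plane.
- front_bar (a point): Middle of the underside of the bamboo bar over the hatch, at the cage's front plane, 85 mm above the bench (the bowl's rim passes 27 mm below it). The bar is 24 mm thick; mesh fills the front above it up to the roof, so a gripper that pushes the bowl home must lean back, away from the cage, by 25 to 45 degrees. The hatch's side posts stand 105 mm to either side.
- nut0: Round brown palm nut, a ball of 22 mm diameter, 10 g, with a pale tip; origin at its centre.
- nut1: Round brown palm nut, a ball of 22 mm diameter, 10 g, with a pale tip; origin at its centre.
- nut2: Round brown palm nut, a ball of 22 mm diameter, 10 g, with a pale tip; origin at its centre.
- nut3: Round brown palm nut, a ball of 22 mm diameter, 10 g, with a pale tip; origin at its centre.
- nut4: Round brown palm nut, a ball of 22 mm diameter, 10 g, with a pale tip; origin at its centre.
- nut5: Round brown palm nut, a ball of 22 mm diameter, 10 g, with a pale tip; origin at its centre.
- nut6: Round brown palm nut, a ball of 22 mm diameter, 10 g, with a pale tip; origin at its centre.
- tin: Bystander: upright milk tin with blue and white label, diameter 76 mm, height 111 mm, loose, 0.45 kg. Origin: centre of its underside.
- coconut: Bystander: half coconut shell, dark brown, open on top, diameter 96 mm, height 46 mm, loose, empty. Origin: centre of its underside.
- stone: Bystander: grey river stone, diameter 90 mm, height 51 mm, loose. Origin: centre of its underside.
- pliers: Bystander: pliers with yellow grips lying flat, 162 mm long (from x = -107 mm, grips, to +55 mm, jaws), 54 mm wide, 14 mm high, loose. Origin: on the bench below the pivot.
- offcut: Bystander: bamboo offcut lying on its side along its x axis, length 110 mm, diameter 30 mm, loose. Origin: on the bench below its middle.
There are look-alikes about, which are no part of the job. Leave any red look-alike of the part that bears bowl_mid alone.

How it is judged:
By the outcome, as a careful person would: the job done as asked, in the order asked, and still so for the second after the job is handed in, with the robot touching nothing.
It also fails if it takes over 72 s, if anything falls off the work surface, if the arm or the gripper's body presses on something with over 40 N, if the wrist force passes 120 N, or if a joint passes its speed limit or range.

## Robot

A 6-joint arm with a two-finger parallel gripper is mounted at the origin on the work surface. World frame = base frame: x ahead of the robot, y to its left, z up, the work surface at z = 0. Lengths are in m, angles in rad, forces in N, time in s.
With the tool pointing down it reaches from about 0.35 to 0.775 m from the base axis. Payload 7.3 kg.
Tool frame: the origin (TCP) lies at the very end of the fingers, on their centre line; the grasp point (between the pads) lies 19 mm behind it; z points along the fingers, y is the line along which they close (so a half turn about z gives the same grasp; the last joint's range is limited). The gripper opens to 92 mm and grips with 3 to 60 N. Pads are 19 mm wide; open, the fingers measure 130 mm over their backs; the gripper's body (75 mm by 190 mm) begins 47 mm behind the grasp point.
Start: joints at [-1.423, 0.342, 1.524, -0, 1.275, -0.146], TCP at [0.152, -0.503, 0.227] pointing down, gripper open.
Joint ranges: [-2.53, 2.53], [-0.77, 2.02], [0.04, 2.7], [-1, 4.14], [0.28, 2.66], [-3.11, 3.11]. Speed limits (rad/s): [2.57, 2.57, 3.14, 3.14, 3.14, 3.14].

## Interface

Orientations are given as [roll, pitch, yaw] about the fixed x, y, z axes, in that order (R = Rz(yaw) Ry(pitch) Rx(roll)).
In Python, from cell import robot gives the robot as it stands. The module is installed in compiled form; this text tells all that it offers.
- The arm moves only by the tool arm_command, never from a script. Its argument "moves" is a list of rows, each a list of 3 entries, a list of its own where there are three numbers: the shift along the tool's x, y, z in m, then the turn, a rotation vector about the tool's x, y, z in rad, then the finger opening in m, from 0 to 0.0918. In form: [[[dx, dy, dz], [ax, ay, az], claw], ...]. A call has exactly 5 rows; each row is the pose to reach, as a shift and turn from the pose commanded when the call began, along the tool's axes at that moment; what a row does not reach only later rows make up. A row lasts 1/10 s, in which the tool goes at most 50 mm and 8.59 degrees, less where a joint would pass 70% of its speed; a pose out of reach is approached as far as the arm can. A call with a gripper value outside its range is refused whole. The fingers move at their own pace and stop on an object; "squeeze" is the grip in N (left out, the last holds). Time passes only in rows, so rows that repeat a pose let the fingers close, or fill a call up. It gives the time, the measured TCP pose, the force, the opening and the grip force at its end, in the units of the state.
- robot.observe(): the state, without advancing time (a new reading comes with each control period).
- robot.read_camera(name): name is "scene" or "side" or "wrist"; returns the picture (480x640x3 uint8, red, green, blue); there is no depth.
- robot.camera_model(name): a dict with "fx", "fy", "cx", "cy" (pixels), "R" (3x3) and "t" (3): a world point X has camera coordinates R X + t. Camera axes: x right, y down, z forward; pixel columns grow to the right and rows downward; lengths in m; the calibration is good to about 2 mm. A picture is of the moment at which its call begins: read the wrist's pose just before it. camera_model takes no time and is no camera call; for the wrist camera it gives the pose at the moment of the call.
- robot.hand_in(): hands the job in; it is judged then, once.
The state is a dict: "time": time; "qpos": joint angles; "qvel": joint speeds; "joint_efforts": joint torques, N m; "tool_pos": TCP position; "tool_rot": TCP orientation; "contact_force": force on the tool from outside, world axes, zero at the start; "torque": the same for the moment, N m; "opening": finger opening in m; "grip_force": force on a finger pad.
Only numpy, scipy, OpenCV 4.12 (cv2) and the standard library are available. Lean on these libraries where they do the work, as an engineer would, in place of code of your own. Each camera call takes 0.05 s, during which the arm holds its last target. There are 200 camera calls.

## Working session

There is one attempt and no reset: what is moved stays moved. The work goes in short steps, Python scripts to look and compute and a tool call to move; the robot and the scene stay as the last step left them, time stands still between calls to the robot, and variables do not carry over. Pictures are saved under pics/ and viewed, at most 10 in all, crops included, and the job is handed in when it is done.

Besides the shell and the picture viewer there is one more tool, called after "Call:" in YAML: its name, and indented under it one key for each argument. arm_command: Moves the arm, as the interface text tells. Its arguments: {"type":"object","properties":{"moves":{"type":"array"},"squeeze":{"type":"number"}},"required":["moves"]}

```bash
mkdir -p pics
python3 - <<'E'
from cell import robot
import cv2,numpy as np
for n in ["scene","side"]:
    im=robot.read_camera(n); np.save(n+".npy",im); cv2.imwrite(f"pics/{n}0.png",im[:,:,::-1])
    m=robot.camera_model(n); print(n,{k:np.round(v,3).tolist() for k,v in m.items()})
s=robot.observe(); print(s)
E
```

```text
scene {'fx': 542.322, 'fy': 542.322, 'cx': 317.038, 'cy': 243.449, 'R': [[-0.947, 0.321, 0.01], [0.241, 0.731, -0.639], [-0.212, -0.602, -0.769]], 't': [0.464, -0.096, 1.498]}
side {'fx': 438.869, 'fy': 438.869, 'cx': 318.823, 'cy': 241.472, 'R': [[0.985, -0.169, 0.021], [-0.102, -0.68, -0.726], [0.137, 0.713, -0.688]], 't': [-0.473, 0.149, 0.915]}
{'time': 0.1, 'qpos': array([-1.42302056e+00,  3.42650746e-01,  1.52489752e+00,  2.16953964e-05,
        1.27540513e+00, -1.45974726e-01]), 'qvel': array([-0.00030855, -0.00446771, -0.00314848, -0.0008784 ,  0.00083979,
        0.00068497]), 'joint_efforts': array([ 1.91415580e-03, -4.32004309e+01, -2.44694370e+01,  7.19506200e-02,
        5.25958103e-02, -4.42281407e-05]), 'tool_pos': array([ 0.15199853, -0.50214645,  0.22612402]), 'tool_rot': array([-3.14024940e+00, -2.18455540e-04,  2.93744021e-01]), 'contact_force': array([-0.43663416, -1.4393526 ,  0.96214764]), 'torque': array([ 0.01183241, -0.01239169, -0.01271914]), 'grip_force': 0.0, 'opening': 0.09148639478020702}
```

View pics/scene0.png

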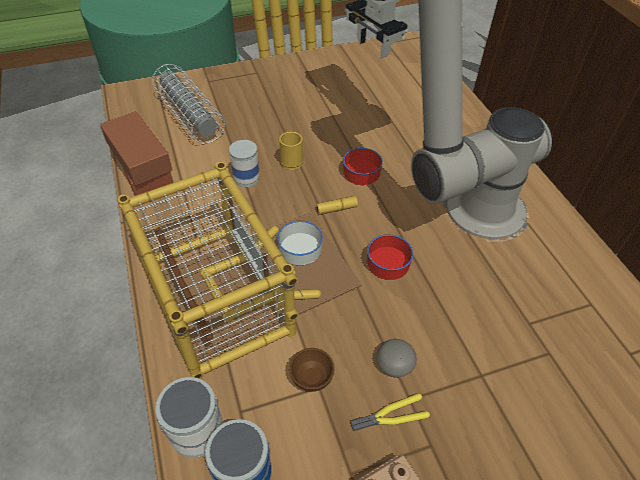

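View pics/side0.png

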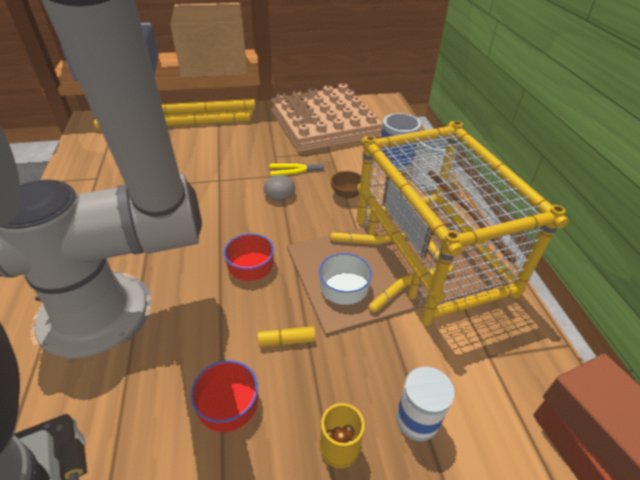

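The scene view shows the yellow cup at (290,150), white bowl at (300,242), tin at (244,162), offcut at (337,205) and red bowls at (362,165) and (390,256). In the side view, the cup with nuts is at (342,435) and the white bowl at (345,278).

Look-alikes:
- **Bowl:** red bowls at side (250,257) and (225,395), coconut at (347,185). I choose the white one at (345,278).
- **Cup:** offcut at side (287,337), tin at (425,403). I choose the open tube with nuts at (342,435).

```bash
cat > h.py <<'E'
import numpy as np,cv2
from scipy.spatial.transform import Rotation as Ro
def ray(m,p):
    d=np.array([(p[0]-m["cx"])/m["fx"],(p[1]-m["cy"])/m["fy"],1.]); R=np.array(m["R"]); return -R.T@np.array(m["t"]),R.T@d
def onz(m,p,z):
    c,d=ray(m,p); return c+d*(z-c[2])/d[2]
def tri(ms,ps):
    A=np.zeros((3,3));b=np.zeros(3);L=[]
    for m,p in zip(ms,ps):
        c,d=ray(m,p); d/=np.linalg.norm(d); P=np.eye(3)-np.outer(d,d); A+=P;b+=P@c; L.append((c,d))
    X=np.linalg.solve(A,b); return X,max(np.linalg.norm(np.cross(X-c,d)) for c,d in L)
def blob(mask,near,lo=30):
    n,l,s,c=cv2.connectedComponentsWithStats(mask.astype(np.uint8)*255)
    i=min((i for i in range(1,n) if s[i,4]>lo),key=lambda i:np.hypot(*(c[i]-near))); return l==i,s[i],c[i]
def proj(m,X):
    q=np.array(m["R"])@X+np.array(m["t"]); return np.array([m["fx"]*q[0]/q[2]+m["cx"],m["fy"]*q[1]/q[2]+m["cy"]])
E
python3 - <<'E'
from h import *
from cell import robot
im={n:np.load(n+".npy") for n in("scene","side")}; M={n:robot.camera_model(n) for n in im}
ms=[M["scene"],M["side"]]
H={n:cv2.cvtColor(im[n],cv2.COLOR_RGB2HSV) for n in im}
for n,c,b in(("scene",(290,150),(300,242)),("side",(342,435),(345,278))):
    h=H[n].astype(int)
    y=(abs(h[...,0]-25)<6)&(h[...,1]>140)&(h[...,2]>60); k,s,_=blob(y,c); print(n,"cup bbox",s)
    w=(h[...,1]<50)&(h[...,2]>140); k,s,cc=blob(w,b); print("white",s,cc)
    bl=(abs(h[...,0]-112)<14)&(h[...,1]>70); k,s,cc=blob(bl,b,15);
    p=cv2.findNonZero(k.astype(np.uint8)); print("blue",s,cv2.fitEllipse(cv2.convexHull(p)) )
for name,a,b in(("frontL(hi y)",(289,275),(369,143)),("frontR",(221,170),(451,240)),("backR",(127,201),(556,216)),("board hi-y corner",(360,287),(290,243))):
    print(name,np.round(tri(ms,(a,b)),4))
print("board lo corner",onz(M["side"],(328,328),.01),"hi",onz(M["side"],(290,243),.01),onz(M["scene"],(360,287),.01))
for q in((331,238),(388,241),(373,306),(408,284)): print(q,onz(M["side"],q,.021))
A=cv2.resize(im["scene"][120:300,200:400],None,fx=2,fy=2); B=cv2.resize(im["side"][220:480,280:480],None,fx=2,fy=2)
o=np.zeros((520,800,3),np.uint8);o[:360,:400]=A;o[:520,400:]=B
cv2.imwrite("pics/crop.png",o[:,:,::-1])
E
```

```text
scene cup bbox [279 132  24  38 784]
white [280 222  38  32 935] [298.16791444 237.91550802]
blue [277 221  46  34 167] ((299.55035400390625, 237.5670623779297), (34.356109619140625, 45.15519714355469), 89.76204681396484)
side cup bbox [ 321  403   44   65 1943]
white [ 322  255   47   36 1230] [344.60325203 272.62439024]
blue [320 258  26  34  62] ((343.28326416015625, 272.34710693359375), (37.51308059692383, 48.290061950683594), 94.03272247314453)Traceback (most recent call last):
  File "<stdin>", line 13, in <module>
    return _wrapfunc(a, 'round', decimals=decimals, out=out)
    return _wrapit(obj, method, *args, **kwds)
    conv = _array_converter(obj)
ValueError: setting an array element with a sequence. The requested array has an inhomogeneous shape after 1 dimensions. The detected shape was (2,) + inhomogeneous part.
```

Run:
```python
from h import *
from cell import robot
im={n:np.load(n+".npy") for n in("scene","side")}; M={n:robot.camera_model(n) for n in im}
ms=[M["scene"],M["side"]]
for name,a,b in(("cup rim",(290.7,140.7),(342.5,419)),("bowl rim",(299.6,237.6),(344.6,273)),("frontL(hi y)",(289,275),(369,143)),("frontR",(221,170),(451,240)),("backR",(127,201),(556,216)),("board hi-y corner",(360,287),(290,243)),("tin top",(243,148),(428,387))):
    X,e=tri(ms,(a,b)); print(name,X.round(4),round(e,4))
print("board lo corner",onz(M["side"],(328,328),.01),"hi",onz(M["side"],(290,243),.01),onz(M["scene"],(360,287),.01))
for q in((331,238),(388,241),(373,306),(408,284)): print(q,onz(M["side"],q,.021))
A=cv2.resize(im["scene"][120:300,200:400],None,fx=2,fy=2); B=cv2.resize(im["side"][220:480,280:480],None,fx=2,fy=2)
o=np.zeros((520,800,3),np.uint8);o[:360,:400]=A;o[:520,400:]=B
cv2.imwrite("pics/crop.png",o[:,:,::-1])
```

```text
cup rim [ 0.4552 -0.3423  0.0871] 0.0008
bowl rim [ 0.5315 -0.017   0.0539] 0.0002
frontL(hi y) [0.6242 0.2096 0.2285] 0.0021
frontR [ 0.6851 -0.1255  0.2304] 0.0008
backR [ 0.9024 -0.0933  0.2306] 0.0025
board hi-y corner [0.4305 0.1411 0.0081] 0.0021
tin top [ 0.5953 -0.3246  0.1116] 0.0002
board lo corner [ 0.47774937 -0.120381    0.01      ] hi [0.43232251 0.13825855 0.01      ] [0.42904936 0.14263617 0.01      ]
(331, 238) [0.53167077 0.12952054 0.021     ]
(388, 241) [0.66631359 0.09867277 0.021     ]
(373, 306) [ 0.57913447 -0.08818217  0.021     ]
(408, 284) [ 0.67104875 -0.04093958  0.021     ]
```

View pics/crop.png

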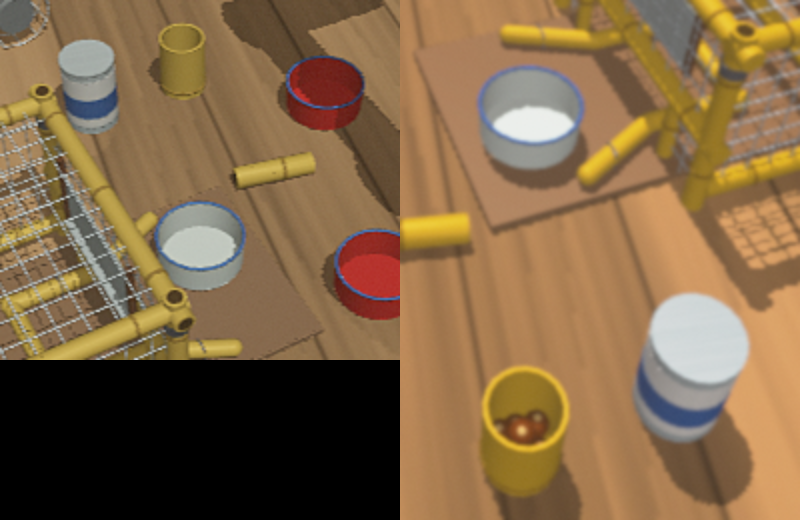

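The crop confirms an open cup with nuts (rim z 0.087), a white bowl on the board (rim z 0.054) and a tin top at 0.112, all of them plausible. Board and poles give the cage origin at about (0.653, 0.044), yaw about 0.178. I'll move towards the cup and collect kinematic data on the way.

Call:
arm_command:
  moves:
    - [[0.05,-0.02,-0.02],[0,0,0.15],0.0918]
    - [[0.1,-0.04,-0.03],[0,0,0.3],0.0918]
    - [[0.15,-0.06,-0.03],[0,0,0.45],0.0918]
    - [[0.19,-0.08,-0.03],[0,0,0.6],0.0918]
    - [[0.23,-0.1,-0.03],[0,0,0.75],0.0918]

```text
time: 0.6
tool_pos: [0.3231, -0.359, 0.2564]
tool_rot: [-3.141, 0.0, -0.389]
contact_force: [0.6, 0.4, 0.2]
opening: 0.0918
grip_force: 0.0
```

```bash
cat > log.py <<'E'
from cell import robot
import json,numpy as np
s=robot.observe()
open("log.jsonl","a").write(json.dumps([*map(float,s["qpos"]),*map(float,s["tool_pos"]),*map(float,s["tool_rot"])])+"\n")
print(round(s["time"],2),s["qpos"].round(3),s["tool_pos"].round(4),s["tool_rot"].round(3),s["contact_force"].round(1),round(s["opening"],4),round(s["grip_force"],1))
E
echo '[-1.42302056,0.342650746,1.52489752,0.00002169,1.27540513,-0.145974726,0.15199853,-0.50214645,0.22612402,-3.1402494,-0.000218,0.293744]'>log.jsonl
python3 log.py
```

```text
0.6 [-0.997  0.241  1.582  0.     1.318  0.963] [ 0.3231 -0.359   0.2564] [-3.141  0.    -0.389] [0.6 0.4 0.2] 0.0918 0.0
```

Call:
arm_command:
  moves:
    - [[0,0,0],[0,-0.14,0.1],0.0918]
    - [[0,0,0],[0,-0.28,0.15],0.0918]
    - [[0,0,0],[0,-0.42,0.15],0.0918]
    - [[0,0,0],[0,-0.5,0.15],0.0918]
    - [[0,0,0],[0,-0.5,0.15],0.0918]

```text
time: 1.1
tool_pos: [0.323, -0.3603, 0.2538]
tool_rot: [3.102, 0.503, -0.544]
contact_force: [0.2, -0.1, -0.8]
opening: 0.0918
grip_force: 0.0
```

```bash
python3 log.py
```

```text
1.1 [-0.871  0.546  1.232 -0.2    1.828  1.228] [ 0.323  -0.3603  0.2538] [ 3.102  0.503 -0.544] [ 0.2 -0.1 -0.8] 0.0918 0.0
```

Call:
arm_command:
  moves:
    - [[0,0,0],[0,0.14,0],0.0918]
    - [[0,0,0],[0,0.28,0],0.0918]
    - [[0,0,0],[0,0.42,0],0.0918]
    - [[0,0,0],[0,0.56,0],0.0918]
    - [[0,0,0],[0,0.7,0],0.0918]

```text
time: 1.6
tool_pos: [0.3218, -0.3604, 0.258]
tool_rot: [3.101, -0.211, -0.52]
contact_force: [0.3, 0.5, -0.2]
opening: 0.0916
grip_force: 0.0
```

```bash
python3 log.py
cat > kin.py <<'E'
import numpy as np,json
from scipy.spatial.transform import Rotation as Ro
from scipy.optimize import least_squares
lo=np.array([-2.53,-.77,.04,-1,.28,-3.11]);hi=np.array([2.53,2.02,2.7,4.14,2.66,3.11])
def fk(q,p):
    a,dl,h,L2,e,L3,d6,c=p
    Y=lambda t:Ro.from_euler("y",t); Z=lambda t:Ro.from_euler("z",t)
    R1=Z(q[0]);R2=R1*Y(q[1]);R3=R2*Y(q[2]);R4=R3*Z(q[3]);R5=R4*Y(q[4]);R6=R5*Z(q[5]+c)
    return R1.apply([a,dl,h])+R2.apply([0,0,L2])+R3.apply([e,0,L3])+R6.apply([0,0,d6]),R6
def fit():
    D=[json.loads(l) for l in open("log.jsonl")]
    def r(p):
        o=[]
        for d in D:
            X,R=fk(d[:6],p); o+=[*(X-d[6:9]),*(.2*(Ro.from_euler("xyz",d[9:12]).inv()*R).as_rotvec()),]
        return np.r_[o,1e-3*(p-p0)]
    p0=np.array([0,.076,.15,.45,0,.39,.23,0.]); best=None
    for c in(0,1.57,3.14,-1.57):
        p0[7]=c
        s=least_squares(r,p0)
        if best is None or s.cost<best.cost:best=s
    return best.x,np.abs(r(best.x)[:-8]).max()
def ik(X,R,p,q0s):
    best=None
    for q0 in q0s:
        f=lambda q:np.r_[fk(q,p)[0]-X,.3*(fk(q,p)[1].inv()*R).as_rotvec()]
        s=least_squares(f,np.clip(q0,lo+.01,hi-.01),bounds=(lo,hi))
        if best is None or s.cost<best.cost:best=s
    return best.x,np.abs(best.fun).max()
E
python3 -c "
from kin import *
p,e=fit();print(p.round(4),e);np.save('p.npy',p)"
```

```text
1.6 [-1.048  0.119  1.752  0.081  1.068  1.015] [ 0.3218 -0.3604  0.258 ] [ 3.101 -0.211 -0.52 ] [ 0.3  0.5 -0.2] 0.0916 0.0
[-0.      0.0764  0.2228  0.5062  0.0464  0.3796  0.3181  1.5708] 1.896742121365591e-06
```

```bash
cat > plan.py <<'E'
from kin import *
p=np.load('p.npy'); rng=np.random.default_rng(0)
seeds=[[-.9,.3,1.7,j4,.6,j6] for j4 in(0,1.5,3.) for j6 in(-1.5,1.3)]
def Rg(th,psi,flip=1):
    z=np.array([np.cos(psi)*np.sin(th),np.sin(psi)*np.sin(th),-np.cos(th)]); y=flip*np.array([-np.sin(psi),np.cos(psi),0]); return Ro.from_matrix(np.c_[np.cross(y,z),y,z])
if __name__=="__main__":
    G=np.array([.455,-.342,.058])
    for th in np.radians([25,35,45,55,65,75,85]):
        for psi in(-1.2,-.9,-.64,-.3,0,.3):
            for flip in(1,-1):
                R=Rg(th,psi,flip); q,e=ik(G+R.apply([0,0,.019]),R,p,seeds)
                if e<1e-3: print("G",round(np.degrees(th)),psi,flip,q.round(2))
    print("push")
    c=np.array([.653,.044]);cx=np.array([np.cos(.178),np.sin(.178)])
    for th in np.radians([25,30,35,40,45]):
        for d in(-.2,-.1,-.008):
            for flip in(1,-1):
                R=Rg(th,.178,flip); q,e=ik(np.r_[c+d*cx,.035],R,p,[[0,.6,1.6,j4,.5,j6] for j4 in(0,1.5,3.) for j6 in(-1.5,1.3)])
                print("P",round(np.degrees(th)),d,flip,q.round(2),round(e,4))
E
python3 plan.py
```

```text
G 25 -1.2 1 [-0.67  0.54  1.93 -0.66  0.36 -0.45]
G 25 -1.2 -1 [-0.67  0.54  1.93 -0.66  0.36  2.7 ]
G 25 -0.3 1 [-0.91  0.53  1.97  0.73  0.37 -2.83]
G 25 -0.3 -1 [-0.91  0.53  1.97  0.73  0.37  0.31]
G 25 0 -1 [-0.97  0.55  1.91  0.74  0.54 -0.01]
G 25 0.3 1 [-1.    0.59  1.82  0.67  0.72  2.91]
G 25 0.3 -1 [-1.    0.59  1.82  0.67  0.72 -0.24]
G 35 -0.3 1 [-0.97  0.54  2.09  1.55  0.37  2.59]
G 35 -0.3 -1 [-0.97  0.54  2.09  1.55  0.37 -0.56]
G 35 0 1 [-1.05  0.57  2.01  1.19  0.57  2.62]
G 35 0 -1 [-1.05  0.57  2.01  1.19  0.57 -0.52]
G 35 0.3 1 [-1.09  0.62  1.88  0.95  0.77  2.58]
G 35 0.3 -1 [-1.09  0.62  1.88  0.95  0.77 -0.56]
G 45 -0.9 1 [-0.71  0.59  2.22  3.45  0.46  1.43]
G 45 -0.9 -1 [-0.71  0.59  2.22  3.45  0.46 -1.71]
G 45 -0.64 1 [-0.86  0.58  2.25  2.8   0.49  1.71]
G 45 -0.64 -1 [-0.86  0.58  2.25  2.8   0.49 -1.43]
G 45 -0.3 1 [-1.04  0.59  2.2   2.05  0.57  2.01]
G 45 -0.3 -1 [-1.04  0.59  2.2   2.05  0.57 -1.13]
G 45 0 1 [-1.14  0.62  2.08  1.53  0.7   2.2 ]
G 45 0 -1 [-1.14  0.62  2.08  1.53  0.7  -0.94]
G 45 0.3 1 [-1.17  0.67  1.93  1.16  0.87  2.3 ]
G 45 0.
[... 3446 characters left out ...]
  1.97  1.7   0.28 -0.44] 0.0176
P 40 -0.2 1 [-0.41  0.52  2.52  2.48  0.62  1.67] 0.0
P 40 -0.2 -1 [-0.41  0.52  2.52  2.48  0.62 -1.48] 0.0
P 40 -0.1 1 [-0.25  0.56  2.26  2.43  0.42  1.9 ] 0.0
P 40 -0.1 -1 [-0.25  0.56  2.26  2.43  0.42 -1.24] 0.0
P 40 -0.008 1 [-0.16  0.62  2.02  2.24  0.28  2.19] 0.0012
P 40 -0.008 -1 [-0.16  0.62  2.02  2.24  0.28 -0.95] 0.0012
P 45 -0.2 1 [-0.46  0.61  2.58  2.53  0.83  1.53] 0.0
P 45 -0.2 -1 [-0.46  0.61  2.58  2.53  0.83 -1.62] 0.0
P 45 -0.1 1 [-0.27  0.6   2.32  2.56  0.59  1.74] 0.0
P 45 -0.1 -1 [-0.27  0.6   2.32  2.56  0.59 -1.4 ] 0.0
P 45 -0.008 1 [-0.17  0.65  2.08  2.49  0.42  1.92] 0.0
P 45 -0.008 -1 [-0.17  0.65  2.08  2.49  0.42 -1.22] 0.0
```

```bash
cat > gen.py <<'E'
from plan import *
from cell import robot
def cur():
    s=robot.observe(); return s["qpos"],s["tool_pos"],Ro.from_euler("xyz",s["tool_rot"])
def rows(X0,R0,T,claw):
    """print calls of 5 rows for target poses T=[(X,R)...]"""
    T=list(T)
    while len(T)%5: T.append(T[-1])
    for i in range(0,len(T),5):
        o=[]
        for X,R in T[i:i+5]: o.append([R0.inv().apply(X-X0).round(3).tolist(),(R0.inv()*R).as_rotvec().round(3).tolist(),claw])
        print(str(o).replace(" ","").replace("-0.0,","0,")); 
        X0=X0+R0.apply(o[-1][0]); R0=R0*Ro.from_rotvec(o[-1][1])
def jpath(qs,vmax=.20):
    """joint waypoints -> row poses within row limits"""
    out=[]
    for a,b in zip(qs[:-1],qs[1:]):
        a=np.array(a);b=np.array(b)
        n=int(np.ceil(np.max(np.abs(b-a)/np.array([.16,.16,.2,.2,.2,.2])))); P=[fk(a,p)]
        n=max(n,1)
        while True:
            P=[fk(a+(b-a)*k/n,p) for k in range(n+1)]
            if all(np.linalg.norm(P[k+1][0]-P[k][0])<.048 and (P[k][1].inv()*P[k+1][1]).magnitude()<.145 for k in range(n)):break
            n+=1
        out+=P[1:]
    return out
E
python3 - <<'E'
from gen import *
q,X,R=cur()
G=np.array([.455,-.342,.050]); Rgr=Rg(np.radians(55),-.64,-1)
s=[[-.9,.7,2.3,2.9,.85,-1.5]]
qg,e=ik(G+Rgr.apply([0,0,.019]),Rgr,p,s); print("grasp",qg.round(3),e)
qp,e=ik(G+Rgr.apply([0,0,.019-.12])+[0,0,.02],Rgr,p,[qg]); print("pre",qp.round(3),e)
v1=q.copy(); v1[4]=.5
v2=qp.copy(); v2[4]=.5
P=jpath([q,v1,v2,qp]); print(len(P)); print(np.array([x for x,_ in P]).round(3)[::3].tolist())
rows(X,R,P,.0918)
Tp=fk(qp,p)[0];Tg=fk(qg,p)[0]
print("approach delta tool",Rgr.inv().apply(Tg-Tp).round(3))
# pour: mouth point target over the bowl
ax=Rgr.inv().apply([0,0,1]); B=np.array([.5315,-.017])
res=[]
for tau in np.radians([115,125,135]):
  for phi in np.arange(-3.1,3.1,.35):
    d=np.array([np.sin(tau)*np.cos(phi),np.sin(tau)*np.sin(phi),np.cos(tau)])
    for w in np.arange(0,6.2,.35):
      R0,_=Ro.align_vectors([d],[ax]); Rp=Ro.from_rotvec(d*w)*R0
      if Rp.as_matrix()[2,2]>.35 or Rp.as_matrix()[2,2]<-.8: continue
      m=np.r_[B,.115]-np.r_[d[:2]*.015,0]   # mouth centre
      g=m-d*.040; Xt=g+Rp.apply([0,0,.019])
      qq,e=ik(Xt,Rp,p,[[-.4,.6,2.2,2.9,.9,1.5]])
      if e<1e-3: res.append((np.abs(qq-qg)[[0,1,2,3,4]].max(),np.degrees(tau).round(),round(phi,2),qq.round(2).tolist(),Rp.as_matrix()[:,2].round(2).tolist()))
res.sort(key=lambda r:r[0])
for r in res[:12]:print(r)
E
```

```text
grasp [-0.886  0.72   2.349  2.882  0.889 -1.548] 1.5190765312311783e-11
pre [-0.996  0.384  2.576  2.728  0.792 -1.482] 1.736971677601673e-11
23
[[0.342, -0.399, 0.27], [0.392, -0.502, 0.341], [0.431, -0.416, 0.251], [0.455, -0.347, 0.198], [0.457, -0.306, 0.161], [0.429, -0.286, 0.123], [0.363, -0.27, 0.077], [0.372, -0.284, 0.104]]
[[[0.038,0.024,-0.003],[-0.075,0.121,-0.0],0.0918],[[0.076,0.047,-0.013],[-0.15,0.241,-0.0],0.0918],[[0.112,0.069,-0.028],[-0.225,0.362,-0.0],0.0918],[[0.145,0.09,-0.05],[-0.3,0.483,-0.0],0.0918],[[0.136,0.057,-0.017],[-0.206,0.468,-0.029],0.0918]]
[[[-0.018,-0.038,0.013],[0.09,-0.002,-0.003],0.0918],[[-0.033,-0.072,0.023],[0.17,0.004,-0.0],0.0918],[[-0.047,-0.103,0.03],[0.24,0.018,0.007],0.0918],[[-0.059,-0.13,0.035],[0.297,0.036,0.02],0.0918],[[-0.07,-0.153,0.038],[0.34,0.057,0.036],0.0918]]
[[[-0.011,-0.017,0.008],[0.03,0.025,0.017],0.0918],[[-0.023,-0.029,0.015],[0.045,0.048,0.035],0.0918],[[-0.036,-0.038,0.02],[0.047,0.068,0.055],0.0918],[[-0.05,-0.043,0.023],[0.036,0.082,0.075],0.0918],[[-0.067,-0.044,0.025],[0.013,0.088,0.095],0.0918]]
[[[-0.019,
[... 1398 characters left out ...]
.75, 2.41, 2.31, 1.33, 1.13], [0.92, 0.3, -0.26])
(np.float64(0.5936620264313965), np.float64(125.0), np.float64(-3.1), [-0.29, 0.66, 2.43, 2.87, 1.17, 1.52], [0.94, -0.02, -0.34])
(np.float64(0.6001901634573581), np.float64(135.0), np.float64(-3.1), [-0.57, 0.84, 2.41, 2.32, 1.49, 1.68], [0.95, 0.26, -0.15])
(np.float64(0.6164561075852889), np.float64(115.0), np.float64(2.85), [-0.27, 0.54, 2.35, 2.92, 0.83, 1.86], [0.87, -0.08, -0.48])
(np.float64(0.6295278689619184), np.float64(115.0), np.float64(-3.1), [-0.26, 0.53, 2.34, 2.87, 0.79, 1.57], [0.87, -0.03, -0.5])
(np.float64(0.6317230757505599), np.float64(115.0), np.float64(-2.75), [-0.25, 0.59, 2.38, 2.85, 0.96, 1.2], [0.9, 0.01, -0.44])
```

```bash
cat > pour.py <<'E'
from gen import *
th=np.radians(68); G=np.array([.455,-.342,.055]); B=np.array([.5315,-.017])
def lip(Rc,zl=.10,inward=.0):
    "tool pose so that the lowest mouth lip is above B; Rc tool rotation"
    d=Rc.apply(AX); lowdir=np.array([0,0,-1.])+d*d[2]
    n=np.linalg.norm(lowdir); l=lowdir/n*.030 if n>.05 else 0*d
    h=d[:2]/max(np.hypot(*d[:2]),1e-6)
    return np.r_[B-h*inward,zl]-l-d*.035+Rc.apply([0,0,.019])
AX=Rg(th,0,-1).inv().apply([0,0,1])
E
python3 - <<'E'
from pour import *
m=robot.camera_model("side"); ms=robot.camera_model("scene")
from h import onz
print("red far",onz(ms,(362,158),.05),onz(m,(225,385),.05)," red near",onz(ms,(390,248),.05),onz(m,(250,250),.05), "offcut",onz(m,(287,337),.015))
for psi in(-.8,-.64,-.4,-.2,0):
    R=Rg(th,psi,-1); q,e=ik(G+R.apply([0,0,.019]),R,p,[[-.9,.8,2.3,2.7,1.2,-1.5]]); print("grasp",psi,q.round(2),round(e,4), "wrist",(G-R.apply([0,0,.299])).round(3))
for psi in(-.8,-.5,-.2,.1,.4):
  for la in(68,80):
   for sg in(1,):
    Ra=Rg(np.radians(la),psi,-1); o=[];qq=[-.4,.6,2.2,2.7,1.2,-1.5]
    for rho in np.radians([0,40,80,120,150,170]):
        Rr=Ra*Ro.from_euler("z",rho*sg)
        q,e=ik(lip(Rr,.10 if rho else .14),Rr,p,[qq]); qq=q; o.append((int(np.degrees(np.arccos(Rr.apply(AX)[2]))),round(e,3)))
        if rho in(0,np.radians(150)): o.append(q.round(2).tolist())
    print(psi,la,o)
E
```

```text
red far [ 0.27061424 -0.24917691  0.05      ] [ 0.27537878 -0.23607772  0.05      ]  red near [0.32829826 0.08188779 0.05      ] [0.33634016 0.08716025 0.05      ] offcut [ 0.3931318 -0.1322952  0.015    ]
grasp -0.8 [-0.76  0.91  2.4   3.18  1.36 -1.56] 0.0 wrist [ 0.262 -0.143  0.167]
grasp -0.64 [-0.91  0.92  2.42  2.88  1.38 -1.63] 0.0 wrist [ 0.233 -0.176  0.167]
grasp -0.4 [-1.12  0.9   2.38  2.46  1.3  -1.67] 0.0 wrist [ 0.2   -0.234  0.167]
grasp -0.2 [-1.23  0.88  2.29  2.12  1.2  -1.6 ] 0.0 wrist [ 0.183 -0.287  0.167]
grasp 0 [-1.29  0.87  2.17  1.81  1.16 -1.47] 0.0 wrist [ 0.178 -0.342  0.167]<stdin>:13: RuntimeWarning: invalid value encountered in arccos
Traceback (most recent call last):
ValueError: cannot convert float NaN to integer
```

```bash
sed -i 's/radians(68); G=np.array(\[.455,-.342,.055\])/radians(65); G=np.array([.455,-.342,.058])/; s/d\*.035/d*.032/' pour.py
python3 - <<'E'
from pour import *
R=Rg(th,-.1,-1)
qg,e=ik(G+R.apply([0,0,.019]),R,p,[[-1.2,.8,2.3,2,1.2,-1.5]]); print("grasp",qg.round(2),e)
qp,e=ik(G+R.apply([0,0,.019-.13])+[0,0,.02],R,p,[qg]); print("pre",qp.round(2),e)
for psi in(-.8,-.5,-.2,.1,.4):
  for la in(65,80):
    Ra=Rg(np.radians(la),psi,-1); o=[];qq=[-.4,.6,2.2,2.7,1.2,-1.5]
    for k in [0,40,80,120,150,170]:
        Rr=Ra*Ro.from_euler("z",np.radians(k))
        q,e=ik(lip(Rr,.10 if k else .14),Rr,p,[qq]); qq=q; o.append((int(np.degrees(np.arccos(np.clip(Rr.apply(AX)[2],-1,1)))),round(e,3)))
        if k in(0,150): o.append(q.round(2).tolist())
    print(psi,la,o)
q,X,R0=cur(); v1=q.copy();v1[4]=.55;v2=qp.copy();v2[4]=.6
v2[1]-=.12
P=jpath([q,v1,v2,qp]); print(len(P)); print(np.array([x for x,_ in P]).round(3)[::3].tolist())
rows(X,R0,P,.0918)
print("appr",R.inv().apply(fk(qg,p)[0]-fk(qp,p)[0]).round(3))
E
```

```text
grasp [-1.25  0.82  2.23  1.95  1.1  -1.48] 6.01034222391661e-12
pre [-1.6   0.6   2.38  1.57  1.13 -1.39] 1.199040866595169e-14
-0.8 65 [(0, np.float64(0.024)), [0.21, 0.71, 2.27, 4.14, 1.05, -1.69], (36, np.float64(0.028)), (71, np.float64(0.032)), (103, np.float64(0.03)), (122, np.float64(0.022)), [0.19, 0.62, 2.26, 4.14, 1.0, 0.85], (129, np.float64(0.027))]
-0.8 80 [(15, np.float64(0.01)), [0.22, 0.87, 2.19, 4.14, 1.35, -1.63], (40, np.float64(0.019)), (76, np.float64(0.026)), (111, np.float64(0.021)), (134, np.float64(0.02)), [0.26, 0.8, 2.27, 4.14, 1.36, 1.0], (143, np.float64(0.024))]
-0.5 65 [(0, np.float64(0.0)), [0.12, 0.68, 2.37, 3.79, 1.06, -1.63], (36, np.float64(0.0)), (71, np.float64(0.0)), (103, np.float64(0.0)), (122, np.float64(0.0)), [0.12, 0.57, 2.34, 3.85, 0.95, 0.88], (129, np.float64(0.0))]
-0.5 80 [(14, np.float64(0.0)), [0.1, 0.89, 2.34, 3.73, 1.46, -1.52], (40, np.float64(0.0)), (76, np.float64(0.0)), (111, np.float64(0.0)), (134, np.float64(0.0)), [0.17, 0.81, 2.41, 3.8, 1.46, 1.1], (143, np.float64(0.0))]
-0.2 65 [(0, np.float64(0.0)), [-0.15, 0.7, 2.5, 3
[... 2084 characters left out ...]
,0.0918],[[-0.054,-0.025,0.025],[0.058,0.07,-0.059],0.0918],[[-0.07,-0.03,0.031],[0.056,0.093,-0.075],0.0918],[[-0.087,-0.034,0.034],[0.045,0.111,-0.089],0.0918]]
[[[-0.016,-0.005,0.002],[-0.019,0.01,-0.015],0.0918],[[-0.034,-0.009,0.001],[-0.043,0.012,-0.029],0.0918],[[0.001,-0.024,0.006],[0.006,0.137,-0.013],0.0918],[[0.035,-0.038,0.005],[0.053,0.263,0.006],0.0918],[[0.068,-0.049,-0.001],[0.097,0.39,0.027],0.0918]]
[[[0.033,-0.011,0.002],[0.039,0.127,0.027],0.0918],[[0.033,-0.011,0.002],[0.039,0.127,0.027],0.0918],[[0.033,-0.011,0.002],[0.039,0.127,0.027],0.0918],[[0.033,-0.011,0.002],[0.039,0.127,0.027],0.0918],[[0.033,-0.011,0.002],[0.039,0.127,0.027],0.0918]]
appr [-0.018  0.     0.138]
```

Run:
```python
from pour import *
R=Rg(th,-.1,-1)
Xg=G+R.apply([0,0,.019]); Xp=Xg+R.apply([0,0,-.11])+[0,0,.02]
qg,e=ik(Xg,R,p,[[-1.2,.8,2.3,2,1.2,-1.5]])
qh,e=ik(Xp+[0,0,.09],R,p,[qg]); print(qh.round(2),e,Xp,Xg)
q,X,R0=cur(); v1=q.copy();v1[4]=.6
P=jpath([q,v1,qh]); print(len(P)); print(np.array([x for x,_ in P]).round(3)[::2].tolist())
rows(X,R0,P,.0918)
print("down",R.inv().apply([0,0,-.09]).round(3),"appr",R.inv().apply(Xg-Xp).round(3))
```

```text
[-1.54  0.35  2.31  1.47  1.13 -1.04] 1.1719120257547288e-10 [ 0.37293802 -0.33376634  0.11645826] [ 0.47213382 -0.34371912  0.04997025]
16
[[0.338, -0.392, 0.267], [0.368, -0.453, 0.299], [0.369, -0.459, 0.279], [0.352, -0.411, 0.216], [0.35, -0.364, 0.18], [0.358, -0.328, 0.169], [0.369, -0.313, 0.176], [0.375, -0.321, 0.195]]
[[[0.032,0.02,-0.002],[-0.062,0.099,-0.0],0.0918],[[0.063,0.039,-0.009],[-0.124,0.199,-0.0],0.0918],[[0.093,0.058,-0.019],[-0.185,0.298,-0.0],0.0918],[[0.122,0.076,-0.034],[-0.247,0.398,-0.0],0.0918],[[0.092,0.063,0.001],[-0.164,0.332,-0.048],0.0918]]
[[[-0.033,-0.022,0.015],[0.098,-0.039,-0.034],0.0918],[[-0.061,-0.046,0.026],[0.199,-0.054,-0.065],0.0918],[[-0.083,-0.069,0.033],[0.297,-0.045,-0.09],0.0918],[[-0.098,-0.092,0.035],[0.389,-0.012,-0.11],0.0918],[[-0.107,-0.111,0.035],[0.468,0.043,-0.126],0.0918]]
[[[-0.001,-0.016,0.006],[0.059,0.073,-0.026],0.0918],[[0.002,-0.027,0.008],[0.096,0.16,-0.053],0.0918],[[0.009,-0.033,0.006],[0.109,0.257,-0.079],0.0918],[[0.017,-0.034,0.001],[0.095,0.359,-0.105],0.0918],[[0.025,-0.029,-0.007],[0.054,0.459,-0.13],0.0918]]
[[[0.01,0.012,-0.007],[-0.065,0.089,-0.042],0.0918],[[0.01,0.012,-0.007],[-0.065,0.089,-0.042],0.0918],[[0.01,0.012,-0.007],[-0.065,0.089,-0.042],0.0918],[[0.01,0.012,-0.007],[-0.065,0.089,-0.042],0.0918],[[0.01,0.012,-0.007],[-0.065,0.089,-0.042],0.0918]]
down [-0.082  0.     0.038] appr [-0.018  0.     0.118]
```

Call:
arm_command:
  moves:
    - [[0.032,0.02,-0.002],[-0.062,0.099,0],0.0918]
    - [[0.063,0.039,-0.009],[-0.124,0.199,0],0.0918]
    - [[0.093,0.058,-0.019],[-0.185,0.298,0],0.0918]
    - [[0.122,0.076,-0.034],[-0.247,0.398,0],0.0918]
    - [[0.092,0.063,0.001],[-0.164,0.332,-0.048],0.0918]

```text
time: 2.1
tool_pos: [0.3705, -0.4628, 0.283]
tool_rot: [2.89, -0.538, -0.414]
contact_force: [-0.7, 0.3, -1.2]
opening: 0.0916
grip_force: 0.0
```

Call:
arm_command:
  moves:
    - [[-0.033,-0.022,0.015],[0.098,-0.039,-0.034],0.0918]
    - [[-0.061,-0.046,0.026],[0.199,-0.054,-0.065],0.0918]
    - [[-0.083,-0.069,0.033],[0.297,-0.045,-0.09],0.0918]
    - [[-0.098,-0.092,0.035],[0.389,-0.012,-0.11],0.0918]
    - [[-0.107,-0.111,0.035],[0.468,0.043,-0.126],0.0918]

```text
time: 2.6
tool_pos: [0.3518, -0.3423, 0.1707]
tool_rot: [-2.988, -0.564, -0.272]
contact_force: [0.4, 0.3, -0.5]
opening: 0.0918
grip_force: 0.0
```

Call:
arm_command:
  moves:
    - [[-0.001,-0.016,0.006],[0.059,0.073,-0.026],0.0918]
    - [[0.002,-0.027,0.008],[0.096,0.16,-0.053],0.0918]
    - [[0.009,-0.033,0.006],[0.109,0.257,-0.079],0.0918]
    - [[0.017,-0.034,0.001],[0.095,0.359,-0.105],0.0918]
    - [[0.025,-0.029,-0.007],[0.054,0.459,-0.13],0.0918]

```text
time: 3.1
tool_pos: [0.3737, -0.3211, 0.1941]
tool_rot: [-3.004, -1.037, -0.184]
contact_force: [0.2, 0.4, 0.5]
opening: 0.0917
grip_force: 0.0
```

```bash
python3 log.py
python3 - <<'E'
from pour import *
q,X,R0=cur(); print(fk(q,p)[0]-X)
R=Rg(th,-.1,-1); Xg=G+R.apply([0,0,.019]); Xp=Xg+R.apply([0,0,-.11])+[0,0,.02]
rows(X,R0,[(Xp+[0,0,.09],R)]*2+[(Xp+[0,0,.05],R)]+[(Xp,R)]*2,.0918)
E
```

```text
3.1 [-1.5    0.326  2.266  1.35   1.079 -0.86 ] [ 0.3737 -0.3211  0.1941] [-3.004 -1.037 -0.184] [0.2 0.4 0.5] 0.0917 0.0
[-6.05570349e-06 -4.80346753e-05 -3.66168101e-05]
[[[0.011,0.012,-0.007],[-0.063,0.094,-0.046],0.0918],[[0.011,0.012,-0.007],[-0.063,0.094,-0.046],0.0918],[[-0.023,0.015,0.014],[-0.063,0.094,-0.046],0.0918],[[-0.066,0.018,0.039],[-0.063,0.094,-0.046],0.0918],[[-0.066,0.018,0.039],[-0.063,0.094,-0.046],0.0918]]
```

Tracking is exact. I'll descend to the pre-grasp and check with a wrist picture.

Call:
arm_command:
  moves:
    - [[0.011,0.012,-0.007],[-0.063,0.094,-0.046],0.0918]
    - [[-0.01,0.014,0.006],[-0.063,0.094,-0.046],0.0918]
    - [[-0.04,0.016,0.024],[-0.063,0.094,-0.046],0.0918]
    - [[-0.066,0.018,0.039],[-0.063,0.094,-0.046],0.0918]
    - [[-0.066,0.018,0.039],[-0.063,0.094,-0.046],0.0918]

```text
time: 3.6
tool_pos: [0.3728, -0.3323, 0.1128]
tool_rot: [-3.117, -1.128, -0.12]
contact_force: [0.0, -0.3, 1.0]
opening: 0.0918
grip_force: 0.0
```

```bash
python3 log.py
python3 - <<'E'
from pour import *
from h import proj
import cv2
q,X,R0=cur(); m=robot.camera_model("wrist"); im=robot.read_camera("wrist")
for z in(0,.09): print("expected cup",z,proj(m,np.array([.455,-.342,z])).round(0))
cv2.imwrite("pics/w1.png",im[:,:,::-1])
R=Rg(th,-.1,-1); Xg=G+R.apply([0,0,.019]); print(X.round(4))
rows(X,R0,[(X+(Xg-X)*k,R) for k in(.4,.75,1,1,1)],.0918)
E
```

```text
3.6 [-1.537  0.632  2.364  1.627  1.115 -1.398] [ 0.3728 -0.3323  0.1128] [-3.117 -1.128 -0.12 ] [ 0.  -0.3  1. ] 0.0918 0.0
expected cup 0 [328. 312.]
expected cup 0.09 [328. 222.]
[ 0.3728 -0.3323  0.1128]
[[[-0.006,0.001,0.047],[-0.006,0.006,-0.009],0.0918],[[-0.01,0.002,0.088],[-0.006,0.006,-0.009],0.0918],[[-0.014,0.002,0.117],[-0.006,0.006,-0.009],0.0918],[[-0.014,0.002,0.117],[-0.006,0.006,-0.009],0.0918],[[-0.014,0.002,0.117],[-0.006,0.006,-0.009],0.0918]]
```

View pics/w1.png

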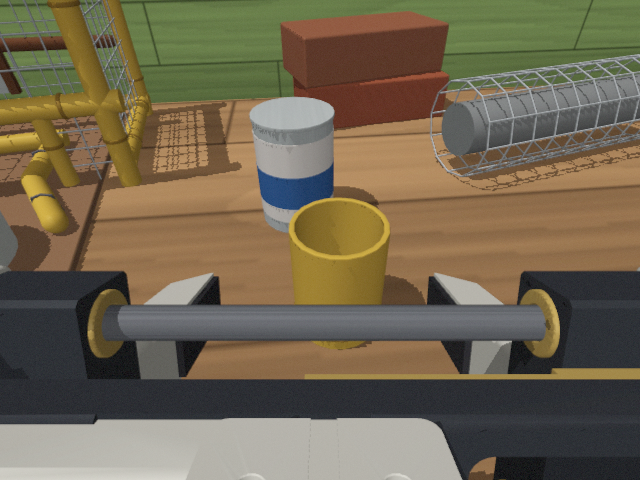

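The wrist view shows the cup rim centred at (339,234) where (328,222) was expected. The fingers straddle about x=324, with the tin clear behind. I'll refine the position from this ray.

Run:
```python
from pour import *
from h import *
m=robot.camera_model("wrist"); q,X,R0=cur()
print("wrist cup",onz(m,(339,234),.09)); ms=robot.camera_model("scene");md=robot.camera_model("side")
print("tri3",tri([ms,md,m],[(290.7,140.7),(342.5,419),(339,234)]), "scene",onz(ms,(290.7,140.7),.09),"side",onz(md,(342.5,419),.09))
G=np.array([.453,-.347,.058]); R=Rg(th,-.1,-1); Xg=G+R.apply([0,0,.019])
rows(X,R0,[(X+(Xg-X)*k,R) for k in(.4,.75,1,1,1)],.0918)
```

```text
wrist cup [ 0.44502862 -0.34810352  0.09      ]
tri3 (array([ 0.45405287, -0.34551427,  0.08510788]), np.float64(0.004149872013749383)) scene [ 0.4553524  -0.33872159  0.09      ] side [ 0.45551949 -0.34377839  0.09      ]
[[[-0.007,0.003,0.047],[-0.006,0.004,-0.007],0.0918],[[-0.013,0.005,0.087],[-0.006,0.004,-0.007],0.0918],[[-0.017,0.007,0.116],[-0.006,0.004,-0.007],0.0918],[[-0.017,0.007,0.116],[-0.006,0.004,-0.007],0.0918],[[-0.017,0.007,0.116],[-0.006,0.004,-0.007],0.0918]]
```

Call:
arm_command:
  moves:
    - [[-0.007,0.003,0.045],[-0.006,0.004,-0.007],0.0918]
    - [[-0.013,0.005,0.085],[-0.006,0.004,-0.007],0.0918]
    - [[-0.016,0.006,0.111],[-0.006,0.004,-0.007],0.0918]
    - [[-0.016,0.006,0.111],[-0.006,0.004,-0.007],0.06]
    - [[-0.016,0.006,0.111],[-0.006,0.004,-0.007],0.05]
  squeeze: 15

```text
time: 4.15
tool_pos: [0.4668, -0.3475, 0.0562]
tool_rot: [3.125, -1.137, -0.082]
contact_force: [-0.3, 0.3, 0.5]
opening: 0.0802
grip_force: 0.0
```

Call:
arm_command:
  moves:
    - [[0,0,0],[0,0,0],0.05]
    - [[0,0,0],[0,0,0],0.05]
    - [[0,0,0],[0,0,0],0.05]
    - [[0,0,0],[0,0,0],0.05]
    - [[0,0,0],[0,0,0],0.05]

```text
time: 4.65
tool_pos: [0.4661, -0.349, 0.056]
tool_rot: [3.126, -1.139, -0.087]
contact_force: [-3.9, -0.6, 8.5]
opening: 0.0663
grip_force: 15.0
```

```bash
python3 log.py
```

```text
4.65 [-1.271  0.812  2.233  1.931  1.103 -1.478] [ 0.4661 -0.349   0.056 ] [ 3.126 -1.139 -0.087] [-3.9 -0.6  8.5] 0.0663 15.0
```

```bash
sed -i 's/^AX=.*/AX=Rg(np.radians(65.2),0,-1).inv().apply([0,0,1])/; s/d\*.032/d*.026/; s/B=np.array(.*/B=np.array([.528,-.021])/' pour.py
python3 - <<'E'
from pour import *
q,X,R0=cur()
for psi in(-.2,.1):
    Ra=Rg(np.radians(65.2),psi,-1); qq=[-.4,.6,2.4,2.6,1.2,-1.5]
    for k in(0,50,100,150,170):
        Rr=Ra*Ro.from_euler("z",np.radians(k)); Xr=lip(Rr,.10 if k else .13); qq,e=ik(Xr,Rr,p,[qq]); print(psi,k,Xr.round(3),Rr.apply(AX).round(2),qq.round(2),round(e,4))
    if psi==-.2: continue
Ra=Rg(np.radians(65.2),-.1,-1); Xa=lip(Ra,.15)
up=X+np.array([0,0,.13]); ql,e=ik(up,R0,p,[q]); qa,e2=ik(Xa,Ra,p,[[-.4,.6,2.4,2.6,1.2,-1.5]]); print(e,e2,ql.round(2),qa.round(2))
P=[(X+[0,0,z],R0) for z in(.01,.03,.065,.1,.13)]+jpath([ql,qa]); print(np.array([x for x,_ in P]).round(3)[::2].tolist(), [np.degrees(np.arccos(min(1,r.apply(AX)[2]))).round() for _,r in P])
rows(X,R0,P,.05)
E
```

```text
-0.2 0 [ 0.545 -0.024  0.096] [0. 0. 1.] [-0.17  0.72  2.51  3.17  1.23 -1.57] 0.0
-0.2 50 [0.56  0.012 0.095] [-0.27 -0.65  0.71] [-0.02  0.71  2.45  3.31  1.16 -0.69] 0.0
-0.2 100 [ 0.562 -0.003  0.121] [-0.62 -0.79  0.03] [-0.08  0.61  2.45  3.27  1.06  0.16] 0.0
-0.2 150 [ 0.55  -0.022  0.131] [-0.79 -0.3  -0.54] [-0.16  0.58  2.49  3.19  1.06  1.04] 0.0
-0.2 170 [ 0.546 -0.024  0.132] [-0.77 -0.   -0.64] [-0.17  0.58  2.5   3.17  1.08  1.39] 0.0
0.1 0 [ 0.545 -0.019  0.096] [-0. -0.  1.] [-0.48  0.72  2.52  2.58  1.22 -1.63] 0.0
0.1 50 [0.549 0.02  0.095] [-0.07 -0.71  0.71] [-0.33  0.73  2.52  2.73  1.23 -0.74] 0.0
0.1 100 [0.555 0.006 0.121] [-0.36 -0.93  0.03] [-0.37  0.62  2.5   2.66  1.11  0.19] 0.0
0.1 150 [ 0.55  -0.016  0.131] [-0.66 -0.52 -0.54] [-0.46  0.58  2.5   2.57  1.08  1.09] 0.0
0.1 170 [ 0.546 -0.019  0.132] [-0.74 -0.23 -0.64] [-0.48  0.58  2.51  2.55  1.09  1.43] 0.0
5.8412903420485e-12 2.4230696225521764e-11 [-1.27  0.46  2.2   1.72  1.01 -1.05] [-0.28  0.64  2.53  2.97  1.17 -1.58]
[[0.466, -0.349, 0.066], [0.466, -0.349, 0.121], [0.466, -0.349, 0.186], [0.
[... 642 characters left out ...]
],[[0.022,-0.07,0.043],[0.039,0.069,0.03],0.05],[[0.028,-0.105,0.059],[0.051,0.09,0.045],0.05],[[0.03,-0.139,0.072],[0.059,0.103,0.058],0.05],[[0.029,-0.172,0.081],[0.062,0.108,0.068],0.05]]
[[[-0.008,-0.031,0.007],[-0.001,-0.003,0.006],0.05],[[-0.019,-0.061,0.011],[-0.006,-0.013,0.007],0.05],[[-0.032,-0.088,0.011],[-0.015,-0.03,0.001],0.05],[[-0.047,-0.114,0.008],[-0.027,-0.052,-0.012],0.05],[[-0.063,-0.137,0.001],[-0.042,-0.079,-0.033],0.05]]
[[[-0.018,-0.02,-0.01],[-0.018,-0.03,-0.029],0.05],[[-0.018,-0.02,-0.01],[-0.018,-0.03,-0.029],0.05],[[-0.018,-0.02,-0.01],[-0.018,-0.03,-0.029],0.05],[[-0.018,-0.02,-0.01],[-0.018,-0.03,-0.029],0.05],[[-0.018,-0.02,-0.01],[-0.018,-0.03,-0.029],0.05]]
```

Call:
arm_command:
  moves:
    - [[0.009,0,-0.004],[0,0,0],0.05]
    - [[0.027,0,-0.013],[0,0,0],0.05]
    - [[0.059,0,-0.027],[0,0,0],0.05]
    - [[0.091,0.001,-0.042],[0,0,0],0.05]
    - [[0.118,0.001,-0.054],[0,0,0],0.05]
  squeeze: 25

```text
time: 5.15
tool_pos: [0.4664, -0.3478, 0.1854]
tool_rot: [3.13, -1.135, -0.089]
contact_force: [0.2, -0.3, -1.7]
opening: 0.0664
grip_force: 25.0
```

Call:
arm_command:
  moves:
    - [[0.013,-0.035,0.023],[0.022,0.039,0.015],0.05]
    - [[0.022,-0.07,0.043],[0.039,0.069,0.03],0.05]
    - [[0.028,-0.105,0.059],[0.051,0.09,0.045],0.05]
    - [[0.03,-0.139,0.072],[0.059,0.103,0.058],0.05]
    - [[0.029,-0.172,0.081],[0.062,0.108,0.068],0.05]

```text
time: 5.65
tool_pos: [0.5692, -0.1841, 0.1751]
tool_rot: [-2.89, -1.235, -0.304]
contact_force: [1.3, 0.3, -1.4]
opening: 0.0658
grip_force: 25.0
```

Run:
```python
from cell import robot
import cv2,numpy as np
from h import *
s=robot.observe();print(s["tool_pos"],s["opening"],s["grip_force"],s["contact_force"])
m=robot.camera_model("wrist");im=robot.read_camera("wrist");im2=robot.read_camera("scene")
print("bowl expected rim",proj(m,np.array([.528,-.021,.058])),proj(m,np.array([.5315,-.017,.058])))
h=cv2.cvtColor(im,cv2.COLOR_RGB2HSV).astype(int)
o=np.hstack([cv2.resize(im,(400,300)),cv2.resize(im2[60:360,150:550],(400,300))]); cv2.imwrite("pics/w2.png",o[:,:,::-1]);np.save("w2.npy",im);np.save("w2m.npy",m,allow_pickle=True)
```

```text
[ 0.56916067 -0.18409245  0.17513355] 0.06577308198494906 24.992909263819456 [ 1.33545196  0.28559268 -1.41021504]
bowl expected rim [ 35.70777914 550.8771553 ] [ 31.83537497 543.57893959]
```

View pics/w2.png

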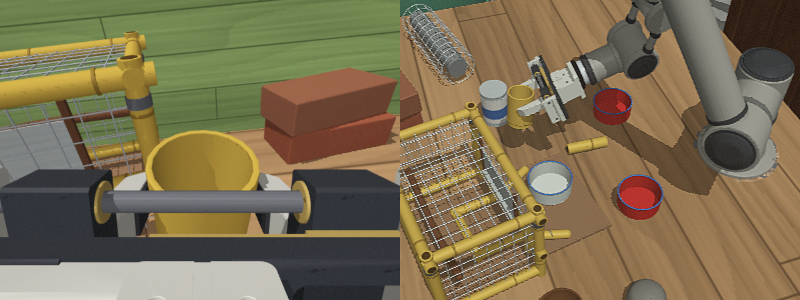

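Left half: cup held, bowl out of the wrist view. Right half: the arm carries the cup towards the bowl at (549,180), nothing disturbed. I'll carry on and plan the pour.

Call:
arm_command:
  moves:
    - [[-0.008,-0.031,0.007],[-0.001,-0.003,0.006],0.05]
    - [[-0.019,-0.061,0.011],[-0.006,-0.013,0.007],0.05]
    - [[-0.032,-0.088,0.011],[-0.015,-0.03,0.001],0.05]
    - [[-0.047,-0.114,0.008],[-0.027,-0.052,-0.012],0.05]
    - [[-0.063,-0.137,0.001],[-0.042,-0.079,-0.033],0.05]

```text
time: 6.25
tool_pos: [0.5591, -0.0428, 0.1265]
tool_rot: [-3.052, -1.162, -0.177]
contact_force: [0.7, 1.5, -2.2]
opening: 0.0661
grip_force: 25.0
```

```bash
python3 log.py
python3 - <<'E'
from pour import *
q,X,R0=cur(); Ra=Rg(np.radians(65.2),.1,-1)
P=[]
# bring to start of roll (k=0) then roll about tool z, lip held
K=[0]+list(np.arange(8,168,8))+[166]
n=4; Xs=lip(Ra,.14)
d=(R0.inv()*Ra).as_rotvec()
for i in range(1,n+1): P.append((X+(Xs-X)*i/n,R0*Ro.from_rotvec(d*i/n)))
# at small tilt blend lip target so cup does not jump
for k in K[1:]:
    Rr=Ra*Ro.from_euler("z",np.radians(k)); w=min(1,k/64); Xl=lip(Rr,.14-.04*w,.008)
    dd=Rr.apply(AX); Xc=np.r_[B,.14]-dd*.026+Rr.apply([0,0,.019]); P.append(((1-w)*Xc+w*Xl,Rr))
x=np.array([a for a,_ in P]); print(len(P),np.linalg.norm(np.diff(x,axis=0),axis=1).max().round(3)); print(x[::4].round(3).tolist())
qq=q
for a,r in P:
    qn,e=ik(a,r,p,[qq]); 
    if e>1e-3 or np.abs(qn-qq).max()>.25: print("bad",a,e,(qn-qq).round(2))
    qq=qn
rows(X,R0,P,.05)
E
```

```text
6.25 [-0.362  0.628  2.496  2.857  1.147 -1.527] [ 0.5591 -0.0428  0.1265] [-3.052 -1.162 -0.177] [ 0.7  1.5 -2.2] 0.0661 25.0
25 0.009
[[0.556, -0.037, 0.121], [0.545, -0.011, 0.106], [0.547, 0.016, 0.106], [0.554, 0.024, 0.108], [0.558, 0.011, 0.123], [0.558, -0.005, 0.13], [0.554, -0.016, 0.132]]
[[[-0.006,-0.005,-0.002],[0.041,-0.007,-0.028],0.05],[[-0.013,-0.011,-0.003],[0.082,-0.015,-0.056],0.05],[[-0.019,-0.016,-0.005],[0.122,-0.022,-0.084],0.05],[[-0.026,-0.021,-0.006],[0.163,-0.029,-0.112],0.05],[[-0.027,-0.029,-0.007],[0.161,-0.041,0.028],0.05]]
[[[0,-0.008,0.0],[0,0.0,0.139],0.05],[[-0.001,-0.015,0.001],[0,0.0,0.279],0.05],[[-0.001,-0.022,0.002],[0,0.0,0.419],0.05],[[-0.001,-0.028,0.004],[0,0.0,0.558],0.05],[[-0.001,-0.032,0.006],[0,0.0,0.698],0.05]]
[[[-0.002,-0.002,0.002],[0.0,0.001,0.14],0.05],[[-0.004,-0.003,0.005],[0.0,0.001,0.279],0.05],[[0.0,-0.005,0.004],[0.0,0.0,0.419],0.05],[[0.005,-0.006,0.004],[0.0,0.0,0.558],0.05],[[0.01,-0.007,0.003],[0.0,0.0,0.698],0.05]]
[[[0.004,-0.004,-0.001],[0.0,0.0,0.14],0.05],[[0.008,-0.006,-0.002],[0.0,0.0,0.279],0.05],[[0.012,-0.009,-0.003],[0.0,0.0,0.419],0.05],[[0.016,-0.01,-0.005],[0.0,0.0,0.559],0.05],[[0.02,-0.011,-0.006],[0.0,0.0,0.698],0.05]]
[[[0.003,-0.003,-0.001],[0.0,0.0,0.14],0.05],[[0.005,-0.005,-0.003],[0.001,0.0,0.279],0.05],[[0.008,-0.007,-0.004],[0.001,0.0,0.419],0.05],[[0.01,-0.009,-0.005],[0.001,0,0.559],0.05],[[0.011,-0.009,-0.006],[0.001,0,0.663],0.05]]
```

Run:
```python
from pour import *
q,X,R0=cur(); Ra=Rg(np.radians(65.2),.1,-1)
P=[]; K=list(np.arange(7,50,7))+list(np.arange(53,122,4))+list(np.arange(128,167,8))+[168]
n=4; Xs=lip(Ra,.17); d=(R0.inv()*Ra).as_rotvec()
for i in range(1,n+1): P.append((X+(Xs-X)*i/n,R0*Ro.from_rotvec(d*i/n)))
zmin=[]
for k in K:
    Rr=Ra*Ro.from_euler("z",np.radians(k)); w=min(1,k/70); Xl=lip(Rr,.095,.008)
    dd=Rr.apply(AX); Xc=np.r_[B,.17]-dd*.026+Rr.apply([0,0,.019]); Xr=(1-w)*Xc+w*Xl; P.append((Xr,Rr))
    g=Xr-Rr.apply([0,0,.019]); lo_=np.sqrt(1-dd[2]**2)*.033; zmin.append((int(k),round(min((g-dd*.064)[2],(g+dd*.026)[2])-lo_,3)))
print(len(P),zmin)
qq=q
for a,r in P:
    qn,e=ik(a,r,p,[qq]); 
    if e>1e-3 or np.abs(qn-qq).max()>.25: print("bad",a,e,(qn-qq).round(2))
    qq=qn
rows(X,R0,P,.05)
```

```text
35 [(7, np.float64(0.07)), (14, np.float64(0.061)), (21, np.float64(0.055)), (28, np.float64(0.05)), (35, np.float64(0.046)), (42, np.float64(0.045)), (49, np.float64(0.045)), (53, np.float64(0.045)), (57, np.float64(0.046)), (61, np.float64(0.047)), (65, np.float64(0.049)), (69, np.float64(0.051)), (73, np.float64(0.055)), (77, np.float64(0.06)), (81, np.float64(0.065)), (85, np.float64(0.07)), (89, np.float64(0.075)), (93, np.float64(0.08)), (97, np.float64(0.085)), (101, np.float64(0.09)), (105, np.float64(0.092)), (109, np.float64(0.092)), (113, np.float64(0.092)), (117, np.float64(0.092)), (121, np.float64(0.092)), (128, np.float64(0.092)), (136, np.float64(0.092)), (144, np.float64(0.092)), (152, np.float64(0.092)), (160, np.float64(0.093)), (168, np.float64(0.093))]
[[[0.0,-0.006,-0.005],[0.041,-0.007,-0.028],0.05],[[0.001,-0.011,-0.009],[0.082,-0.015,-0.056],0.05],[[0.001,-0.017,-0.014],[0.122,-0.022,-0.084],0.05],[[0.002,-0.022,-0.018],[0.163,-0.029,-0.112],0.05],[[-0.005,-0.029,-0.016],[0.161,-0.039,0.01],0.05]]
[[[-0.006,-0.006,0.003],[0,0,0.123],0.05],[[-0.011,-0.011,0.00
[... 475 characters left out ...]
0.004,0.0],[0,0,0.279],0.05],[[0.007,-0.005,-0.0],[0,0,0.349],0.05]]
[[[0.002,-0.002,-0.001],[0,0,0.07],0.05],[[0.004,-0.003,-0.001],[0,0,0.139],0.05],[[0.006,-0.005,-0.002],[0,0,0.209],0.05],[[0.008,-0.006,-0.002],[0,0,0.279],0.05],[[0.01,-0.007,-0.003],[0,0,0.349],0.05]]
[[[0.002,-0.002,-0.0],[0,0.0,0.07],0.05],[[0.003,-0.004,-0.001],[0,0.0,0.139],0.05],[[0.005,-0.005,-0.001],[0,0.0,0.209],0.05],[[0.007,-0.006,-0.002],[0,0.0,0.279],0.05],[[0.01,-0.008,-0.003],[0,0.0,0.401],0.05]]
[[[0.003,-0.003,-0.001],[0,0.0,0.14],0.05],[[0.005,-0.006,-0.003],[0,0.0,0.279],0.05],[[0.008,-0.007,-0.004],[0,0.0,0.419],0.05],[[0.01,-0.009,-0.005],[0,0.0,0.559],0.05],[[0.012,-0.01,-0.006],[0,0.0,0.698],0.05]]
```

Run:
```python
from pour import *
q,X,R0=cur(); Ra=Rg(np.radians(65.2),.1,-1)
P=[]; K=list(np.arange(7,50,7))+list(np.arange(53,122,4))+list(np.arange(128,167,8))+[168]
n=4; Xs=lip(Ra,.175); d=(R0.inv()*Ra).as_rotvec()
for i in range(1,n+1): P.append((X+(Xs-X)*i/n,R0*Ro.from_rotvec(d*i/n)))
zmin=[]
for k in K:
    Rr=Ra*Ro.from_euler("z",np.radians(k)); w=min(1,k/70); Xl=lip(Rr,np.interp(k,[77,101],[.12,.095]),.008)
    dd=Rr.apply(AX); Xc=np.r_[B,.175]-dd*.026+Rr.apply([0,0,.019]); Xr=(1-w)*Xc+w*Xl; Xr[2]+=np.interp(k,[0,20,40,60],[0,.006,.008,0]);P.append((Xr,Rr))
    g=Xr-Rr.apply([0,0,.019]); lo_=np.sqrt(1-dd[2]**2)*.033; zmin.append((int(k),round(min((g-dd*.064)[2],(g+dd*.026)[2])-lo_,3)))
print(len(P),[z for k,z in zmin])
qq=q
for a,r in P:
    qn,e=ik(a,r,p,[qq]); 
    if e>1e-3 or np.abs(qn-qq).max()>.25: print("bad",a,e,(qn-qq).round(2))
    qq=qn
rows(X,R0,P,.05)
```

```text
35 [np.float64(0.079), np.float64(0.074), np.float64(0.072), np.float64(0.069), np.float64(0.069), np.float64(0.069), np.float64(0.068), np.float64(0.068), np.float64(0.068), np.float64(0.07), np.float64(0.072), np.float64(0.075), np.float64(0.08), np.float64(0.085), np.float64(0.086), np.float64(0.086), np.float64(0.087), np.float64(0.088), np.float64(0.089), np.float64(0.09), np.float64(0.092), np.float64(0.092), np.float64(0.092), np.float64(0.092), np.float64(0.092), np.float64(0.092), np.float64(0.092), np.float64(0.092), np.float64(0.092), np.float64(0.093), np.float64(0.093)]
[[[0.002,-0.006,-0.005],[0.041,-0.007,-0.028],0.05],[[0.003,-0.011,-0.01],[0.082,-0.015,-0.056],0.05],[[0.005,-0.017,-0.015],[0.122,-0.022,-0.084],0.05],[[0.006,-0.023,-0.02],[0.163,-0.029,-0.112],0.05],[[0.003,-0.029,-0.02],[0.161,-0.039,0.01],0.05]]
[[[-0.002,-0.006,0.001],[0,0,0.123],0.05],[[-0.004,-0.012,0.003],[0,0,0.245],0.05],[[-0.005,-0.018,0.004],[0,0,0.367],0.05],[[-0.006,-0.023,0.006],[0,0,0.489],0.05],[[-0.007,-0.027,0.008],[0,0,0.611],0.05]]
[[[-0.004,-0.002,0.002],[0,0,0.122],0.05],[[-0.006,
[... 280 characters left out ...]
05,-0.001,0.002],[0,0,0.279],0.05],[[0.006,0.001,0.003],[0,0,0.349],0.05]]
[[[0.001,0.002,0.001],[0,0,0.07],0.05],[[0.003,0.004,0.003],[0,0,0.139],0.05],[[0.004,0.007,0.004],[0,0,0.209],0.05],[[0.006,0.009,0.005],[0,0,0.279],0.05],[[0.008,0.008,0.005],[0,0,0.349],0.05]]
[[[0.002,-0.002,-0.001],[0,0.0,0.07],0.05],[[0.003,-0.003,-0.001],[0,0.0,0.139],0.05],[[0.005,-0.005,-0.002],[0,0.0,0.209],0.05],[[0.007,-0.006,-0.003],[0,0.0,0.279],0.05],[[0.01,-0.008,-0.004],[0,0.0,0.401],0.05]]
[[[0.003,-0.003,-0.001],[0,0.0,0.14],0.05],[[0.005,-0.005,-0.003],[0,0.0,0.279],0.05],[[0.008,-0.007,-0.004],[0,0.0,0.419],0.05],[[0.01,-0.008,-0.005],[0,0.0,0.559],0.05],[[0.012,-0.009,-0.006],[0,0.0,0.698],0.05]]
```

Call:
arm_command:
  moves:
    - [[0.002,-0.006,-0.005],[0.041,-0.007,-0.028],0.05]
    - [[0.003,-0.011,-0.01],[0.082,-0.015,-0.056],0.05]
    - [[0.005,-0.017,-0.015],[0.122,-0.022,-0.084],0.05]
    - [[0.006,-0.023,-0.02],[0.163,-0.029,-0.112],0.05]
    - [[0.003,-0.029,-0.02],[0.161,-0.039,0.01],0.05]

```text
time: 6.75
tool_pos: [0.545, -0.0145, 0.1395]
tool_rot: [-2.882, -1.124, -0.187]
contact_force: [-0.4, 0.1, -2.7]
opening: 0.0663
grip_force: 25.0
```

Call:
arm_command:
  moves:
    - [[-0.002,-0.006,0.001],[0,0,0.123],0.05]
    - [[-0.004,-0.012,0.003],[0,0,0.245],0.05]
    - [[-0.005,-0.018,0.004],[0,0,0.367],0.05]
    - [[-0.006,-0.023,0.006],[0,0,0.489],0.05]
    - [[-0.007,-0.027,0.008],[0,0,0.611],0.05]

```text
time: 7.25
tool_pos: [0.5478, 0.0147, 0.1319]
tool_rot: [-2.171, -0.736, -1.04]
contact_force: [-0.4, 0.1, -2.8]
opening: 0.0661
grip_force: 25.0
```

```bash
python3 log.py
python3 - <<'E'
from cell import robot
import cv2,numpy as np
a=robot.read_camera("scene");b=robot.read_camera("side")
o=np.hstack([cv2.resize(a[120:300,200:440],(400,300)),cv2.resize(b[150:375,220:520],(400,300))]);cv2.imwrite("pics/p1.png",o[:,:,::-1])
E
```

```text
7.25 [-0.352  0.579  2.513  2.679  1.095 -0.808] [0.5478 0.0147 0.1319] [-2.171 -0.736 -1.04 ] [-0.4  0.1 -2.8] 0.0661 25.0
```

View pics/p1.png

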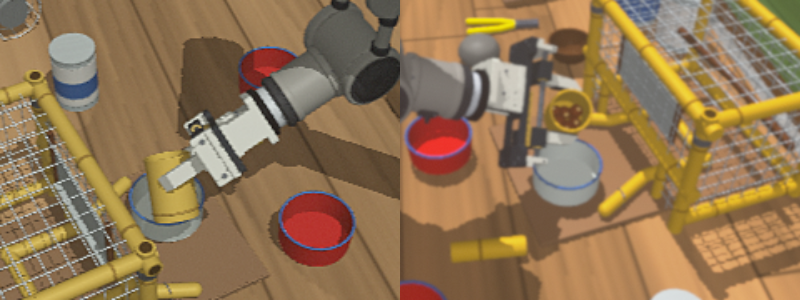

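The picture shows the tilted cup over the bowl with nuts inside, at (175,185) left and (570,112) right. The mouth faces −y and the alignment is good, so I'll go on pouring.

Call:
arm_command:
  moves:
    - [[-0.004,-0.002,0.002],[0,0,0.122],0.05]
    - [[-0.006,-0.002,0.004],[0,0,0.192],0.05]
    - [[-0.007,-0.003,0.005],[0,0,0.262],0.05]
    - [[-0.008,-0.003,0.007],[0,0,0.332],0.05]
    - [[-0.008,-0.005,0.007],[0,0,0.402],0.05]

```text
time: 7.85
tool_pos: [0.5522, 0.0239, 0.1262]
tool_rot: [-2.042, -0.394, -1.278]
contact_force: [0.1, 1.0, -2.5]
opening: 0.0663
grip_force: 25.0
```

Call:
arm_command:
  moves:
    - [[0.001,-0.001,0.001],[0,0,0.069],0.05]
    - [[0.002,-0.002,0.001],[0,0,0.139],0.05]
    - [[0.004,-0.004,0],[0,0,0.209],0.05]
    - [[0.005,-0.001,0.002],[0,0,0.279],0.05]
    - [[0.006,0.001,0.003],[0,0,0.349],0.05]

```text
time: 8.35
tool_pos: [0.5562, 0.0184, 0.1269]
tool_rot: [-2.004, -0.08, -1.434]
contact_force: [-0.5, 0.6, -3.1]
opening: 0.0658
grip_force: 25.0
```

Call:
arm_command:
  moves:
    - [[0.001,0.002,0.001],[0,0,0.07],0.05]
    - [[0.003,0.004,0.003],[0,0,0.139],0.05]
    - [[0.004,0.007,0.004],[0,0,0.209],0.05]
    - [[0.006,0.009,0.005],[0,0,0.279],0.05]
    - [[0.008,0.008,0.005],[0,0,0.349],0.05]

```text
time: 8.85
tool_pos: [0.5584, 0.0099, 0.1176]
tool_rot: [-2.017, 0.237, -1.582]
contact_force: [-0.7, 0.4, -1.9]
opening: 0.0664
grip_force: 25.0
```

Call:
arm_command:
  moves:
    - [[0.002,-0.002,-0.001],[0,0,0.07],0.05]
    - [[0.003,-0.003,-0.001],[0,0,0.139],0.05]
    - [[0.005,-0.005,-0.002],[0,0,0.209],0.05]
    - [[0.007,-0.006,-0.003],[0,0,0.279],0.05]
    - [[0.01,-0.008,-0.004],[0,0,0.401],0.05]

```text
time: 9.35
tool_pos: [0.5581, -0.0018, 0.1244]
tool_rot: [-2.1, 0.593, -1.786]
contact_force: [0.4, -0.5, -2.1]
opening: 0.0661
grip_force: 25.0
```

Call:
arm_command:
  moves:
    - [[0.003,-0.003,-0.001],[0,0,0.14],0.05]
    - [[0.005,-0.005,-0.003],[0,0,0.279],0.05]
    - [[0.008,-0.007,-0.004],[0,0,0.419],0.05]
    - [[0.01,-0.008,-0.005],[0,0,0.559],0.05]
    - [[0.012,-0.009,-0.006],[0,0,0.698],0.05]

```text
time: 9.85
tool_pos: [0.5542, -0.0175, 0.1268]
tool_rot: [-2.72, 1.095, -2.575]
contact_force: [0.1, -0.1, -0.7]
opening: 0.0663
grip_force: 25.0
```

```bash
python3 log.py
python3 - <<'E'
from cell import robot
import cv2,numpy as np
a=robot.read_camera("scene");b=robot.read_camera("side")
o=np.hstack([cv2.resize(a[120:300,200:440],(400,300)),cv2.resize(b[150:375,220:520],(400,300))]);cv2.imwrite("pics/p2.png",o[:,:,::-1])
E
```

```text
9.85 [-0.458  0.597  2.488  2.568  1.092  1.397] [ 0.5542 -0.0175  0.1268] [-2.72   1.095 -2.575] [ 0.1 -0.1 -0.7] 0.0663 25.0
```

View pics/p2.png

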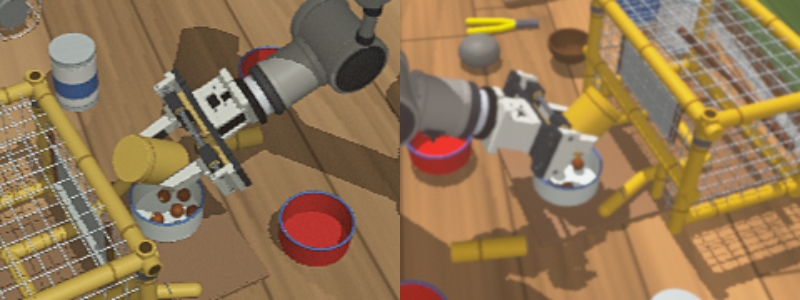

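Nuts are in the bowl at about (170,205) left, with one still settling. I'll wait, raise the cup and count them.

Call:
arm_command:
  moves:
    - [[0,0,0],[0,0,0.05],0.05]
    - [[0,0,0],[0,0,-0.05],0.05]
    - [[0,0,0],[0,0,0.05],0.05]
    - [[0,0,0],[0,0,-0.05],0.05]
    - [[0,0,0],[0,0,0],0.05]

```text
time: 10.45
tool_pos: [0.5543, -0.0169, 0.1266]
tool_rot: [-2.702, 1.09, -2.553]
contact_force: [0.0, -0.2, -1.6]
opening: 0.0662
grip_force: 25.0
```

```bash
python3 log.py
python3 - <<'E'
from pour import *
q,X,R0=cur()
R=Ro.from_euler("xyz",[3.13,-1.137,-.087]); XL=np.array([.4662,-.349,.056])
X1=X+np.array([-.01,0,.08]); q1,e1=ik(X1,R0,p,[q]); ql,e=ik(XL+[0,0,.13],R,p,[[-1.27,.46,2.2,1.72,1.01,-1.05]]); print(e,e1,ql.round(2))
P=[(X+(X1-X)*k,R0) for k in(.3,.7,1,1,1)]+jpath([q1,ql])
# lowest point of cup
print([round(min((x-r.apply([0,0,.019])+s*r.apply(AX))[2] for s in(-.064,.026))-.033,3) for x,r in P])
print(len(P),np.array([x for x,_ in P]).round(2)[::4].tolist())
rows(X,R0,P,.05)
E
```

```text
10.45 [-0.457  0.598  2.488  2.57   1.092  1.386] [ 0.5543 -0.0169  0.1266] [-2.702  1.09  -2.553] [ 0.  -0.2 -1.6] 0.0662 25.0
2.4980018054066022e-15 6.799489575548545e-10 [-1.27  0.46  2.2   1.71  1.   -1.04]
[np.float64(0.109), np.float64(0.141), np.float64(0.165), np.float64(0.165), np.float64(0.165), np.float64(0.167), np.float64(0.168), np.float64(0.17), np.float64(0.172), np.float64(0.175), np.float64(0.177), np.float64(0.18), np.float64(0.18), np.float64(0.171), np.float64(0.163), np.float64(0.154), np.float64(0.145), np.float64(0.137), np.float64(0.129), np.float64(0.122), np.float64(0.115), np.float64(0.109), np.float64(0.104), np.float64(0.1), np.float64(0.097)]
25 [[0.55, -0.02, 0.15], [0.54, -0.02, 0.21], [0.55, -0.08, 0.21], [0.55, -0.15, 0.21], [0.54, -0.22, 0.2], [0.51, -0.29, 0.2], [0.47, -0.35, 0.19]]
[[[-0.02,-0.004,-0.013],[0.0,0.0,0.0],0.05],[[-0.047,-0.01,-0.03],[0.0,0.0,0.0],0.05],[[-0.067,-0.014,-0.042],[0.0,0.0,0.0],0.05],[[-0.067,-0.014,-0.042],[0.0,0.0,0.0],0.05],[[-0.067,-0.014,-0.042],[0.0,0.0,0.0],0.05]]
[[[0.002,-0.016,0.001],[0.011,-0.002,-0.143],0.05]
[... 243 characters left out ...]
0.05],[[0.029,-0.018,-0.003],[0.013,0.016,-0.286],0.05],[[0.044,-0.027,-0.005],[0.016,0.025,-0.43],0.05],[[0.06,-0.035,-0.008],[0.018,0.035,-0.573],0.05],[[0.075,-0.043,-0.011],[0.018,0.045,-0.715],0.05]]
[[[0.017,0.005,-0.003],[-0.002,0.009,-0.143],0.05],[[0.033,0.01,-0.008],[-0.006,0.018,-0.285],0.05],[[0.05,0.016,-0.012],[-0.012,0.025,-0.428],0.05],[[0.066,0.022,-0.018],[-0.019,0.032,-0.57],0.05],[[0.082,0.029,-0.024],[-0.028,0.037,-0.711],0.05]]
[[[0.007,0.016,-0.006],[-0.009,0.003,-0.142],0.05],[[0.014,0.032,-0.013],[-0.018,0.004,-0.283],0.05],[[0.02,0.048,-0.021],[-0.028,0.003,-0.424],0.05],[[0.026,0.064,-0.029],[-0.038,0,-0.564],0.05],[[0.031,0.08,-0.038],[-0.047,-0.005,-0.704],0.05]]
```

Call:
arm_command:
  moves:
    - [[-0.02,-0.004,-0.013],[0,0,0],0.05]
    - [[-0.047,-0.01,-0.03],[0,0,0],0.05]
    - [[-0.067,-0.014,-0.042],[0,0,0],0.05]
    - [[-0.067,-0.014,-0.042],[0,0,0],0.05]
    - [[-0.067,-0.014,-0.042],[0,0,0],0.05]

```text
time: 10.95
tool_pos: [0.5447, -0.0175, 0.2066]
tool_rot: [-2.707, 1.093, -2.56]
contact_force: [0.8, -0.1, -0.7]
opening: 0.0662
grip_force: 25.0
```

Run:
```python
from cell import robot
import cv2,numpy as np
a=robot.read_camera("scene");b=robot.read_camera("side")
o=np.hstack([cv2.resize(a[200:290,250:370],(400,300),interpolation=cv2.INTER_CUBIC),cv2.resize(b[205:325,280:440],(400,300),interpolation=cv2.INTER_CUBIC)]);cv2.imwrite("pics/p3.png",o[:,:,::-1])
```

```text
(no output)
```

View pics/p3.png

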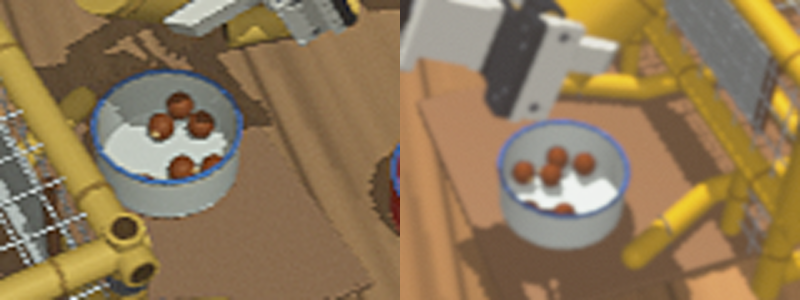

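Six nuts are visible in each view. Matching them across the two views: three on the low-y side, of which the farthest is hidden in the right view, and four on the high-y side, one hidden in the left view. That makes seven in the bowl. I'll take the cup back to the bench.

Call:
arm_command:
  moves:
    - [[0.002,-0.016,0.001],[0.011,-0.002,-0.143],0.05]
    - [[0.005,-0.033,0.002],[0.022,-0.001,-0.287],0.05]
    - [[0.008,-0.049,0.003],[0.033,0.001,-0.43],0.05]
    - [[0.011,-0.066,0.002],[0.044,0.006,-0.574],0.05]
    - [[0.015,-0.082,0.002],[0.053,0.012,-0.717],0.05]

```text
time: 11.55
tool_pos: [0.5558, -0.1004, 0.2055]
tool_rot: [-2.067, 0.557, -1.802]
contact_force: [0.1, 1.0, -1.5]
opening: 0.066
grip_force: 25.0
```

Call:
arm_command:
  moves:
    - [[0.015,-0.009,-0.001],[0.007,0.007,-0.143],0.05]
    - [[0.029,-0.018,-0.003],[0.013,0.016,-0.286],0.05]
    - [[0.044,-0.027,-0.005],[0.016,0.025,-0.43],0.05]
    - [[0.06,-0.035,-0.008],[0.018,0.035,-0.573],0.05]
    - [[0.075,-0.043,-0.011],[0.018,0.045,-0.715],0.05]

```text
time: 12.05
tool_pos: [0.5461, -0.1869, 0.2018]
tool_rot: [-1.983, -0.109, -1.527]
contact_force: [0.2, 0.1, -1.4]
opening: 0.066
grip_force: 25.0
```

Call:
arm_command:
  moves:
    - [[0.017,0.005,-0.003],[-0.002,0.009,-0.143],0.05]
    - [[0.033,0.01,-0.008],[-0.006,0.018,-0.285],0.05]
    - [[0.05,0.016,-0.012],[-0.012,0.025,-0.428],0.05]
    - [[0.066,0.022,-0.018],[-0.019,0.032,-0.57],0.05]
    - [[0.082,0.029,-0.024],[-0.028,0.037,-0.711],0.05]

```text
time: 12.55
tool_pos: [0.5158, -0.2713, 0.1935]
tool_rot: [-2.161, -0.756, -1.192]
contact_force: [0.8, 0.2, -0.9]
opening: 0.0662
grip_force: 25.0
```

Call:
arm_command:
  moves:
    - [[0.007,0.016,-0.006],[-0.009,0.003,-0.142],0.05]
    - [[0.014,0.032,-0.013],[-0.018,0.004,-0.283],0.05]
    - [[0.02,0.048,-0.021],[-0.028,0.003,-0.424],0.05]
    - [[0.026,0.064,-0.029],[-0.038,0,-0.564],0.05]
    - [[0.031,0.08,-0.038],[-0.047,-0.005,-0.704],0.05]

```text
time: 13.05
tool_pos: [0.4647, -0.349, 0.1815]
tool_rot: [3.141, -1.134, -0.097]
contact_force: [-0.2, 0.4, -1.1]
opening: 0.0661
grip_force: 25.0
```

```bash
python3 log.py
python3 - <<'E'
from pour import *
q,X,R0=cur()
R=Ro.from_euler("xyz",[3.13,-1.137,-.087]); XL=np.array([.464,-.349,.057])
rows(X,R0,[(XL+[0,0,z],R) for z in(.13,.13,.09,.06,.03)]+[(XL+[0,0,z],R) for z in(.012,.005,.001,0,0)],.05)
E
```

```text
13.05 [-1.275  0.466  2.203  1.709  1.006 -1.05 ] [ 0.4647 -0.349   0.1815] [ 3.141 -1.134 -0.097] [-0.2  0.4 -1.1] 0.0661 25.0
[[[0.005,0.0,-0.003],[-0.002,0.003,-0.004],0.05],[[0.005,0.0,-0.003],[-0.002,0.003,-0.004],0.05],[[-0.032,0.0,0.014],[-0.002,0.003,-0.004],0.05],[[-0.059,0.0,0.027],[-0.002,0.003,-0.004],0.05],[[-0.086,0.0,0.039],[-0.002,0.003,-0.004],0.05]]
[[[-0.016,0,0.008],[0,0.0,-0.0],0.05],[[-0.023,0,0.011],[0,0.0,-0.0],0.05],[[-0.026,0,0.013],[0,0.0,-0.0],0.05],[[-0.027,0,0.013],[0,0.0,-0.0],0.05],[[-0.027,0,0.013],[0,0.0,-0.0],0.05]]
```

Call:
arm_command:
  moves:
    - [[0.005,0,-0.003],[-0.002,0.003,-0.004],0.05]
    - [[-0.01,0,0.005],[-0.002,0.003,-0.004],0.05]
    - [[-0.035,0,0.016],[-0.002,0.003,-0.004],0.05]
    - [[-0.06,0,0.027],[-0.002,0.003,-0.004],0.05]
    - [[-0.086,0,0.039],[-0.002,0.003,-0.004],0.05]

```text
time: 13.55
tool_pos: [0.4645, -0.3477, 0.0876]
tool_rot: [-3.138, -1.138, -0.104]
contact_force: [0.4, -0.9, -1.0]
opening: 0.0661
grip_force: 25.0
```

Call:
arm_command:
  moves:
    - [[-0.013,0,0.006],[0,0,0],0.05]
    - [[-0.02,0,0.01],[0,0,0],0.05]
    - [[-0.024,0,0.012],[0,0,0],0.05]
    - [[-0.026,0,0.012],[0,0,0],0.05]
    - [[-0.026,0,0.012],[0,0,0],0.05]

```text
time: 14.05
tool_pos: [0.4643, -0.3485, 0.0607]
tool_rot: [3.138, -1.138, -0.097]
contact_force: [-0.0, 0.2, -1.0]
opening: 0.0658
grip_force: 25.0
```

```bash
python3 log.py
```

```text
14.05 [-1.275  0.798  2.236  1.919  1.099 -1.461] [ 0.4643 -0.3485  0.0607] [ 3.138 -1.138 -0.097] [-0.   0.2 -1. ] 0.0658 25.0
```

Call:
arm_command:
  moves:
    - [[-0.002,0,0.001],[0,0,0],0.05]
    - [[-0.003,0,0.001],[0,0,0],0.05]
    - [[-0.004,0,0.002],[0,0,0],0.05]
    - [[-0.004,0,0.002],[0,0,0],0.05]
    - [[-0.004,0,0.002],[0,0,0],0.05]

```text
time: 14.55
tool_pos: [0.4644, -0.3487, 0.0562]
tool_rot: [3.137, -1.139, -0.096]
contact_force: [-0.3, 0.0, 0.1]
opening: 0.0661
grip_force: 25.0
```

Call:
arm_command:
  moves:
    - [[0,0,0],[0,0,0],0.0918]
    - [[0,0,0],[0,0,0],0.0918]
    - [[0,0,0],[0,0,0],0.0918]
    - [[0,0,0],[0,0,0],0.0918]
    - [[0,0,0],[0,0,0],0.0918]

```text
time: 15.05
tool_pos: [0.4644, -0.3485, 0.0559]
tool_rot: [3.138, -1.138, -0.097]
contact_force: [-0.6, -0.1, 1.4]
opening: 0.0915
grip_force: 0.0
```

Call:
arm_command:
  moves:
    - [[0,0,-0.02],[0,0,0],0.0918]
    - [[0,0,-0.05],[0,0,0],0.0918]
    - [[0,0,-0.085],[0,0,0],0.0918]
    - [[0.02,0,-0.11],[0,0,0],0.0918]
    - [[0.06,0,-0.12],[0,0,0],0.0918]

```text
time: 15.55
tool_pos: [0.3789, -0.3406, 0.16]
tool_rot: [-3.134, -1.136, -0.112]
contact_force: [0.9, -1.3, 1.0]
opening: 0.0917
grip_force: 0.0
```

```bash
python3 log.py
python3 - <<'E'
from gen import *
from h import *
a=robot.read_camera("scene");b=robot.read_camera("side")
o=np.hstack([cv2.resize(a[100:325,150:450],(400,300)),cv2.resize(b[180:480,160:560],(400,300))]);cv2.imwrite("pics/c1.png",o[:,:,::-1])
# refined bowl from blue rim
for n,im,near in(("scene",a,(300,242)),("side",b,(345,275))):
    h=cv2.cvtColor(im,cv2.COLOR_RGB2HSV).astype(int); m=robot.camera_model(n)
    bl=((abs(h[...,0]-112)<14)&(h[...,1]>70)).astype(np.uint8); Z=np.zeros_like(bl); Z[near[1]-40:near[1]+30,near[0]-45:near[0]+45]=1
    pt=cv2.findNonZero(bl*Z); c=cv2.fitEllipse(cv2.convexHull(pt)); print(n,np.round(c[0],1),np.round(c[1],1),onz(m,c[0],.058).round(4))
E
```

```text
15.55 [-1.521  0.492  2.328  1.569  1.111 -1.212] [ 0.3789 -0.3406  0.16  ] [-3.134 -1.136 -0.112] [ 0.9 -1.3  1. ] 0.0917 0.0
scene [299.6 237.6] [34.4 45.2] [ 0.5323 -0.0138  0.058 ]
side [344.9 272.5] [38.4 51.9] [ 0.5317 -0.0193  0.058 ]
```

View pics/c1.png

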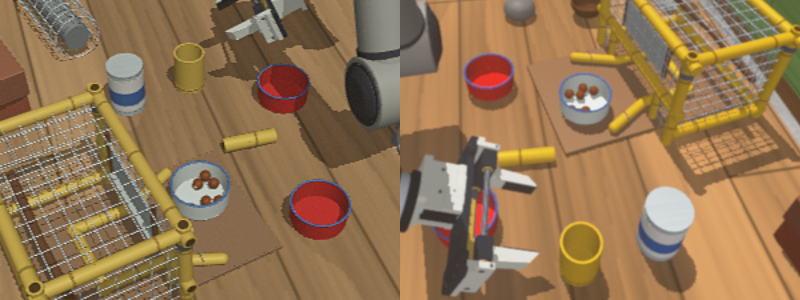

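The picture shows the cup upright and empty at (190,67) left and (582,250) right, the bowl with the nuts, and the bystanders unmoved. Next I'll plan the push.

```bash
cat > push.py <<'E'
from gen import *
O=np.array([.649,.038]);a=.178;cx=np.array([np.cos(a),np.sin(a)]);cy=np.array([-cx[1],cx[0]])
Rp=Rg(np.radians(45),a,-1)
def T(x,y,z): return np.r_[O+x*cx+y*cy,z]   # TCP from cage coordinates
def tocage(X): d=X[:2]-O; return np.array([d@cx,d@cy])
E
python3 - <<'E'
from push import *
q,X,R0=cur(); b=tocage(np.array([.528,-.022])); print("bowl in cage",b.round(4))
m=robot.camera_model("wrist"); C=-np.array(m["R"]).T@np.array(m["t"]); print("cam in tool",R0.inv().apply(C-X).round(3))
Xs=T(b[0]-.0595-.012,b[1],.04); Xh=Xs+[0,0,.13]
qh,e=ik(Xh,Rp,p,[[-.45,.4,2.5,2.4,.9,-1.4]]); qs,e2=ik(Xs,Rp,p,[qh]); print(qh.round(2),e,qs.round(2),e2,Xs.round(3))
qf,e=ik(T(-.003,0,.035),Rp,p,[qs]);print(qf.round(2),e)
mid=(q+qh)/2; P=jpath([q,qh]); print(len(P),np.array([x for x,_ in P]).round(3)[::2].tolist())
P+=[(Xs+[0,0,z],Rp) for z in(.13,.1,.06,.02,0)]
rows(X,R0,P,.04)
E
```

```text
bowl in cage [-0.1297 -0.0376]
cam in tool [ 0.065 -0.001 -0.159]
[-0.62  0.09  2.41  1.52  0.53 -0.57] 4.274358644806853e-15 [-0.62  0.59  2.55  2.34  0.78 -1.56] 3.711656096534732e-09 [ 0.458 -0.035  0.04 ]
[-0.19  0.65  2.07  2.47  0.42 -1.21] 1.2643149027713463e-11
8 [[0.407, -0.301, 0.161], [0.442, -0.22, 0.157], [0.459, -0.141, 0.158], [0.461, -0.068, 0.165]]
[[[0.006,-0.043,0.021],[0.061,-0.063,-0.006],0.04],[[0.011,-0.085,0.036],[0.111,-0.123,-0.017],0.04],[[0.014,-0.127,0.046],[0.151,-0.179,-0.033],0.04],[[0.017,-0.168,0.052],[0.183,-0.229,-0.053],0.04],[[0.019,-0.207,0.054],[0.205,-0.273,-0.076],0.04]]
[[[0.006,-0.037,0.004],[0.014,-0.037,-0.023],0.04],[[0.01,-0.072,0.005],[0.022,-0.066,-0.048],0.04],[[0.013,-0.106,0.003],[0.024,-0.085,-0.072],0.04],[[0.013,-0.106,0.003],[0.024,-0.085,-0.072],0.04],[[-0.01,-0.105,0.022],[0.024,-0.085,-0.072],0.04]]
[[[-0.028,0,0.028],[0.0,0,0.0],0.04],[[-0.056,0,0.057],[0.0,0,0.0],0.04],[[-0.07,0,0.071],[0.0,0,0.0],0.04],[[-0.07,0,0.071],[0.0,0,0.0],0.04],[[-0.07,0,0.071],[0.0,0,0.0],0.04]]
```

Call:
arm_command:
  moves:
    - [[0.006,-0.043,0.021],[0.061,-0.063,-0.006],0.04]
    - [[0.011,-0.085,0.036],[0.111,-0.123,-0.017],0.04]
    - [[0.014,-0.127,0.046],[0.151,-0.179,-0.033],0.04]
    - [[0.017,-0.168,0.052],[0.183,-0.229,-0.053],0.04]
    - [[0.019,-0.207,0.054],[0.205,-0.273,-0.076],0.04]

```text
time: 16.15
tool_pos: [0.4588, -0.138, 0.1546]
tool_rot: [-3.073, -0.865, 0.062]
contact_force: [0.0, -0.2, -0.5]
opening: 0.0566
grip_force: 0.0
```

Call:
arm_command:
  moves:
    - [[0.006,-0.037,0.004],[0.014,-0.037,-0.023],0.04]
    - [[0.01,-0.072,0.005],[0.022,-0.066,-0.048],0.04]
    - [[0.013,-0.106,0.003],[0.024,-0.085,-0.072],0.04]
    - [[0.013,-0.106,0.003],[0.024,-0.085,-0.072],0.04]
    - [[-0.01,-0.105,0.022],[0.024,-0.085,-0.072],0.04]

```text
time: 16.65
tool_pos: [0.4586, -0.0321, 0.1456]
tool_rot: [-3.135, -0.791, 0.18]
contact_force: [0.4, 0.2, 0.2]
opening: 0.04
grip_force: 0.0
```

```bash
python3 log.py
python3 - <<'E'
from push import *
q,X,R0=cur(); Xs=T(-.1297-.0715,-.0376,.04); print(X-Xs)
P=[(Xs+[0,0,z],Rp) for z in(.08,.04,.01,0,0)]
# push: bowl centre path
path=[(-.135,-.0376)]+[(x,np.interp(x,[-.13,-.02],[-.0376,0])) for x in np.arange(-.125,.053,.010)]+[(.050,0)]*2
P+=[(T(x-.0595,y,.036),Rp) for x,y in path]
qq=q
for s,r in P:
    qq,e=ik(s,r,p,[qq])
    if e>1e-3:print("bad",s,e)
print(len(path)); rows(X,R0,P,.04)
E
```

```text
16.65 [-0.619  0.173  2.447  1.717  0.547 -0.798] [ 0.4586 -0.0321  0.1456] [-3.135 -0.791  0.18 ] [0.4 0.2 0.2] 0.04 0.0
[0.00099564 0.00257508 0.10564553]
21
[[[-0.019,0.002,0.017],[-0.008,-0.006,0.001],0.04],[[-0.048,0.003,0.045],[-0.008,-0.006,0.001],0.04],[[-0.069,0.003,0.066],[-0.008,-0.006,0.001],0.04],[[-0.076,0.003,0.073],[-0.008,-0.006,0.001],0.04],[[-0.076,0.003,0.073],[-0.008,-0.006,0.001],0.04]]
[[[0.002,0,0.008],[0,0.0,0.0],0.04],[[0.009,-0.002,0.015],[0,0.0,0.0],0.04],[[0.016,-0.005,0.022],[0,0.0,0.0],0.04],[[0.023,-0.009,0.029],[0,0.0,0.0],0.04],[[0.03,-0.012,0.036],[0,0.0,0.0],0.04]]
[[[0.007,-0.004,0.007],[0,0.0,0.0],0.04],[[0.014,-0.007,0.014],[0,0.0,0.0],0.04],[[0.021,-0.01,0.021],[0,0.0,0.0],0.04],[[0.028,-0.014,0.028],[0,0.0,0.0],0.04],[[0.035,-0.017,0.035],[0,0.0,0.0],0.04]]
[[[0.008,-0.004,0.007],[0,0.0,0.0],0.04],[[0.015,-0.007,0.015],[0,0.0,0.0],0.04],[[0.022,-0.009,0.022],[0,0.0,0.0],0.04],[[0.029,-0.009,0.029],[0,0.0,0.0],0.04],[[0.036,-0.009,0.036],[0,0.0,0.0],0.04]]
[[[0.007,0.0,0.007],[0,0.0,0.0],0.04],[[0.014,0.0,0.014],[0,0.0,0.0],0.04],[[0.021,0.0,0.021],[0,0.0,0.0],0.04],[[0.028,0.0,0.028],[0,0.0,0.0],0.04],[[0.032,0.0,0.032],[0,0.0,0.0],0.04]]
[[[0,0.0,-0.0],[0,0.0,0.0],0.04],[[0,0.0,-0.0],[0,0.0,0.0],0.04],[[0,0.0,-0.0],[0,0.0,0.0],0.04],[[0,0.0,-0.0],[0,0.0,0.0],0.04],[[0,0.0,-0.0],[0,0.0,0.0],0.04]]
```

Call:
arm_command:
  moves:
    - [[-0.019,0.002,0.017],[-0.008,-0.006,0.001],0.04]
    - [[-0.048,0.003,0.045],[-0.008,-0.006,0.001],0.04]
    - [[-0.069,0.003,0.066],[-0.008,-0.006,0.001],0.04]
    - [[-0.076,0.003,0.073],[-0.008,-0.006,0.001],0.04]
    - [[-0.076,0.003,0.073],[-0.008,-0.006,0.001],0.04]

```text
time: 17.15
tool_pos: [0.4546, -0.0353, 0.035]
tool_rot: [-3.129, -0.775, 0.164]
contact_force: [0.3, -0.3, -0.2]
opening: 0.0401
grip_force: 0.0
```

Call:
arm_command:
  moves:
    - [[0.002,0,0.008],[0,0,0],0.04]
    - [[0.009,-0.002,0.015],[0,0,0],0.04]
    - [[0.016,-0.005,0.022],[0,0,0],0.04]
    - [[0.023,-0.009,0.029],[0,0,0],0.04]
    - [[0.03,-0.012,0.036],[0,0,0],0.04]

```text
time: 17.65
tool_pos: [0.5006, -0.0152, 0.0352]
tool_rot: [-3.137, -0.782, 0.171]
contact_force: [-1.9, -0.5, -1.6]
opening: 0.0402
grip_force: 1.1
```

Call:
arm_command:
  moves:
    - [[0.007,-0.004,0.007],[0,0,0],0.04]
    - [[0.014,-0.007,0.014],[0,0,0],0.04]
    - [[0.021,-0.01,0.021],[0,0,0],0.04]
    - [[0.028,-0.014,0.028],[0,0,0],0.04]
    - [[0.035,-0.017,0.035],[0,0,0],0.04]

```text
time: 18.15
tool_pos: [0.5463, 0.0103, 0.0343]
tool_rot: [-3.136, -0.782, 0.169]
contact_force: [-5.4, -2.3, 4.8]
opening: 0.0399
grip_force: 2.8
```

```bash
python3 log.py
python3 - <<'E'
from push import *
from h import *
q,X,R0=cur(); t=tocage(X); print("tcp cage",t.round(4),"bowl expected",(t+[.0595,0]).round(4))
a=robot.read_camera("scene");b=robot.read_camera("side")
exp=np.r_[O+(t[0]+.0595)*cx+t[1]*cy,.058]
for n,im in(("scene",a),("side",b)):
    m=robot.camera_model(n); near=proj(m,exp).astype(int); h=cv2.cvtColor(im,cv2.COLOR_RGB2HSV).astype(int)
    bl=((abs(h[...,0]-112)<14)&(h[...,1]>70)).astype(np.uint8); Z=np.zeros_like(bl); Z[near[1]-28:near[1]+28,near[0]-32:near[0]+32]=1
    pt=cv2.findNonZero(bl*Z); 
    if pt is not None and len(pt)>15:
        c=cv2.fitEllipse(cv2.convexHull(pt)); print(n,near,len(pt),np.round(c[0],1),np.round(c[1],1),"cage",tocage(onz(m,c[0],.058)-[.004,.006,0]).round(4))
E
```

```text
18.15 [-0.325  0.599  2.335  2.503  0.606 -1.389] [0.5463 0.0103 0.0343] [-3.136 -0.782  0.169] [-5.4 -2.3  4.8] 0.0399 2.8
tcp cage [-0.106  -0.0091] bowl expected [-0.0465 -0.0091]
scene [275 255] 82 [276.8 254.5] [35.4 45. ] cage [-0.0557 -0.0142]
side [373 255] 126 [373.5 256.9] [35.7 50.9] cage [-0.053  -0.0181]
```

Call:
arm_command:
  moves:
    - [[0.008,-0.004,0.007],[0,0,0],0.04]
    - [[0.015,-0.007,0.015],[0,0,0],0.04]
    - [[0.022,-0.009,0.022],[0,0,0],0.04]
    - [[0.029,-0.009,0.029],[0,0,0],0.04]
    - [[0.036,-0.009,0.036],[0,0,0],0.04]

```text
time: 18.75
tool_pos: [0.5941, 0.0282, 0.0333]
tool_rot: [-3.135, -0.78, 0.17]
contact_force: [-5.4, -0.5, 3.1]
opening: 0.04
grip_force: 2.9
```

Call:
arm_command:
  moves:
    - [[0.005,0,0.005],[0,0,0],0.04]
    - [[0.01,0,0.01],[0,0,0],0.04]
    - [[0.014,0,0.014],[0,0,0],0.04]
    - [[0.018,0,0.018],[0,0,0],0.04]
    - [[0.021,0,0.021],[0,0,0],0.04]

```text
time: 19.25
tool_pos: [0.6234, 0.0331, 0.0333]
tool_rot: [-3.135, -0.78, 0.17]
contact_force: [-5.4, -1.2, 4.2]
opening: 0.0402
grip_force: 3.0
```

```bash
cat > chk.py <<'E'
from push import *
from h import *
import sys
q,X,R0=cur(); t=tocage(X); print("tcp cage",t.round(4),X[2].round(4),"bowl expected",(t+[.0595,0]).round(4))
a=robot.read_camera("scene");b=robot.read_camera("side")
exp=np.r_[O+(t[0]+.0595)*cx+t[1]*cy,.058]
if len(sys.argv)>1: exp=T(.056,0,.058)
for n,im in(("scene",a),("side",b)):
    m=robot.camera_model(n); near=proj(m,exp).astype(int); h=cv2.cvtColor(im,cv2.COLOR_RGB2HSV).astype(int)
    bl=((abs(h[...,0]-112)<14)&(h[...,1]>70)).astype(np.uint8); Z=np.zeros_like(bl); Z[near[1]-28:near[1]+28,near[0]-32:near[0]+32]=1
    pt=cv2.findNonZero(bl*Z)
    if pt is not None and len(pt)>15:
        c=cv2.fitEllipse(cv2.convexHull(pt)); print(n,near,len(pt),np.round(c[0],1),np.round(c[1],1),"cage",tocage(onz(m,c[0],.058)-[.004,.006,0]).round(4))
E
python3 log.py; python3 chk.py
```

```text
19.25 [-0.207  0.637  2.132  2.491  0.453 -1.246] [0.6234 0.0331 0.0333] [-3.135 -0.78   0.17 ] [-5.4 -1.2  4.2] 0.0402 3.0
tcp cage [-0.0261 -0.0003] 0.0333 bowl expected [ 0.0334 -0.0003]
scene [246 270] 86 [247.5 270.4] [37.6 47.4] cage [ 0.0266 -0.0039]
side [403 244] 46 [393.7 249.6] [19.6 35.1] cage [ 0.0001 -0.0118]
```

Call:
arm_command:
  moves:
    - [[0.003,0,0.003],[0,0,0],0.04]
    - [[0.006,0,0.006],[0,0,0],0.04]
    - [[0.009,0,0.009],[0,0,0],0.04]
    - [[0.011,0,0.011],[0,0,0],0.04]
    - [[0.011,0,0.011],[0,0,0],0.04]

```text
time: 19.85
tool_pos: [0.639, 0.0356, 0.0332]
tool_rot: [-3.136, -0.781, 0.17]
contact_force: [-2.0, 0.5, 0.8]
opening: 0.04
grip_force: 1.0
```

Call:
arm_command:
  moves:
    - [[0.001,0,0.001],[0,0,0],0.04]
    - [[0.002,0,0.002],[0,0,0],0.04]
    - [[0.003,0,0.003],[0,0,0],0.04]
    - [[0.003,0,0.003],[0,0,0],0.04]
    - [[0.003,0,0.003],[0,0,0],0.04]

```text
time: 20.35
tool_pos: [0.6429, 0.0363, 0.0332]
tool_rot: [-3.135, -0.781, 0.17]
contact_force: [-2.9, -0.5, 0.1]
opening: 0.04
grip_force: 1.4
```

```bash
python3 log.py; python3 chk.py
```

```text
20.35 [-0.19   0.65   2.08   2.468  0.419 -1.202] [0.6429 0.0363 0.0332] [-3.135 -0.781  0.17 ] [-2.9 -0.5  0.1] 0.04 1.4
tcp cage [-0.0063 -0.0006] 0.0332 bowl expected [ 0.0532 -0.0006]
scene [238 273] 83 [237.2 273. ] [35.8 43.6] cage [ 0.0511 -0.0086]
side [411 243] 37 [411.4 243.9] [33.6 48.3] cage [ 0.0471 -0.0084]
```

No stop yet; I'll continue in small steps.

Call:
arm_command:
  moves:
    - [[0.001,0,0.001],[0,0,0],0.04]
    - [[0.002,0,0.002],[0,0,0],0.04]
    - [[0.002,0,0.002],[0,0,0],0.04]
    - [[0.002,0,0.002],[0,0,0],0.04]
    - [[0.002,0,0.002],[0,0,0],0.04]

```text
time: 20.95
tool_pos: [0.6445, 0.0366, 0.0329]
tool_rot: [-3.135, -0.779, 0.169]
contact_force: [-9.7, -1.4, 5.6]
opening: 0.0402
grip_force: 5.0
```

Call:
arm_command:
  moves:
    - [[0.001,0,0.001],[0,0,0],0.04]
    - [[0.002,0,0.002],[0,0,0],0.04]
    - [[0.002,0,0.002],[0,0,0],0.04]
    - [[0.002,0,0.002],[0,0,0],0.04]
    - [[0.002,0,0.002],[0,0,0],0.04]

```text
time: 21.45
tool_pos: [0.6451, 0.0368, 0.0322]
tool_rot: [-3.135, -0.775, 0.168]
contact_force: [-22.3, -5.1, 13.7]
opening: 0.0398
grip_force: 11.6
```

Force rose to 22 N with no further motion, at the expected home position and with the load going through the pads. That is the end stop, so I'll back off.

Call:
arm_command:
  moves:
    - [[-0.005,0,-0.005],[0,0,0],0.04]
    - [[-0.02,0,-0.02],[0,0,0],0.04]
    - [[-0.045,0,-0.045],[0,0,0],0.04]
    - [[-0.05,0,-0.08],[0,0,0],0.04]
    - [[-0.05,0,-0.115],[0,0,0],0.04]

```text
time: 21.95
tool_pos: [0.5324, 0.017, 0.0793]
tool_rot: [-3.134, -0.779, 0.168]
contact_force: [0.1, 0.0, -0.3]
opening: 0.0399
grip_force: 0.0
```

Call:
arm_command:
  moves:
    - [[0,0,-0.04],[0,0,0],0.04]
    - [[0,0,-0.07],[0,0,0],0.04]
    - [[0,0,-0.07],[0,0,0],0.04]
    - [[0,0,-0.07],[0,0,0],0.04]
    - [[0,0,-0.07],[0,0,0],0.04]

```text
time: 22.45
tool_pos: [0.4862, 0.008, 0.1293]
tool_rot: [-3.135, -0.781, 0.169]
contact_force: [1.0, 0.2, -0.2]
opening: 0.04
grip_force: 0.0
```

```bash
python3 log.py; python3 chk.py home
python3 - <<'E'
from push import *
from h import *
a=robot.read_camera("scene");b=robot.read_camera("side")
o=np.vstack([np.hstack([cv2.resize(a[200:320,170:330],(400,300),interpolation=cv2.INTER_CUBIC),cv2.resize(b[180:300,330:490],(400,300),interpolation=cv2.INTER_CUBIC)]),np.hstack([cv2.resize(a,(400,300)),cv2.resize(b,(400,300))])]);cv2.imwrite("pics/f.png",o[:,:,::-1])
E
```

```text
22.45 [-0.408  0.247  2.418  2.035  0.451 -0.942] [0.4862 0.008  0.1293] [-3.135 -0.781  0.169] [ 1.   0.2 -0.2] 0.04 0.0
tcp cage [-0.1655 -0.0007] 0.1293 bowl expected [-0.106  -0.0007]
scene [237 274] 89 [236.4 273.1] [35.3 43.2] cage [ 0.0527 -0.0093]
side [412 242] 23 [427.7 249.5] [12.9 20.9] cage [ 0.0733 -0.0365]
```

View pics/f.png

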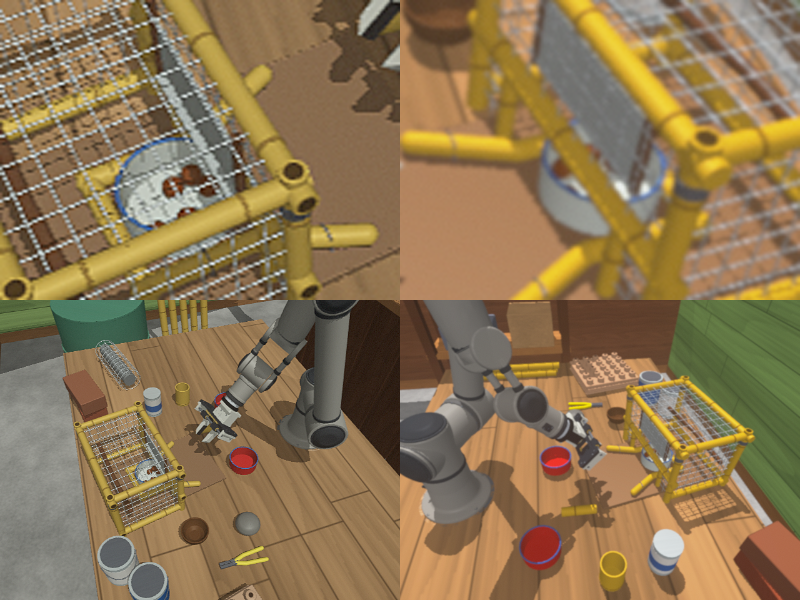

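The bowl sits inside the hatch against the cross bamboo at (110,190) with the nuts in it. The cup is upright on the bench and the bystanders are in place, so I'll hand in.

```bash
python3 -c "
from cell import robot
print(robot.hand_in())"
```

```text
the job is handed in; nothing more can be done
None
```

The job is handed in: all seven nuts are in the white bowl, the bowl is home against the end stop, and the empty cup stands upright on the bench, with the tin, coconut, stone, pliers and offcut left where they were; the hand-in returned no verdict.

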